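# Stack the filters on the microscope illuminator's light exit

### The arm

A 6-joint arm with a two-finger parallel gripper is mounted at the origin on the work surface. World frame = base frame: x ahead of the robot, y to its left, z up, the work surface at z = 0. Lengths are in m, angles in rad, forces in N, time in s.
With the tool pointing down it reaches from about 0.425 to 0.95 m from the base axis. Payload 3.5 kg.
Tool frame: the origin (TCP) lies midway between the tips of the shut fingers; the grasp point (between the pads) lies 19 mm behind it; y points along the fingers, x is the direction in which the jaws open and shut, and the axes are right-handed (so a half turn about y gives the same grasp; the last joint's range is limited). The gripper opens to 85 mm and grips with 20 to 120 N. Pads are 22 mm wide; open, the fingers measure 114 mm over their backs; the gripper's body (76 mm by 85 mm) begins 54 mm behind the grasp point. The pads swing forward as they close: fully open they stand 13 mm farther back than shut.
Start: joints at [-1.301, 0.286, 1.577, -0, 1.279, -0.15], TCP at [0.275, -0.616, 0.231] pointing down, gripper open.
Joint ranges: [-2.77, 2.77], [-0.9, 2.22], [0.21, 2.48], [-1.53, 4.67], [0.24, 2.81], [-2.84, 2.84]. Speed limits (rad/s): [2.79, 2.79, 3.14, 3.14, 3.14, 3.14].

### API

Orientations are given as a unit quaternion [x, y, z, w].
In Python, from plant import ctrl, viewer gives the robot as it stands.
- The arm moves only by the tool step_arm, never from a script. Its argument "rows" is a list of rows, each a list of 3 entries, a list of its own where there are three numbers: the turn, a rotation vector about the tool's x, y, z in degrees, then the shift along the tool's x, y, z in mm, then the closure, from 0 (fully open) to 1 (shut). A call has 1 to 10 rows; each row is the pose to reach, as a shift and turn from the pose commanded when the call began, along the tool's axes at that moment; what a row does not reach only later rows make up. A row lasts 1/12 s, in which the tool goes at most 41.7 mm and 7.16 degrees, less where a joint would pass 70% of its speed; a pose out of reach is approached as far as the arm can. A call with a gripper value outside its range is refused whole. The fingers move at their own pace and stop on an object; "newtons" is the grip in N (left out, the last holds). Time passes only in rows, so rows that repeat a pose let the fingers close. It gives the time, the measured TCP pose, the force and the opening at its end, in the units of the state.
- ctrl.get_state(): the state, without advancing time (a new reading comes with each control period).
- viewer.read_camera(name): name is "scene" or "top" or "wrist"; returns (picture, depth): 420x560x3 uint8, red, green, blue; 420x560 float32, m along the optical axis (not along the pixel's ray), 0 where there is no reading.
- viewer.calibration(name): a dict with "K" (3x3 intrinsics, pixels), "D" ([k1, k2, p1, p2, k3] as OpenCV has them; the pictures are not rectified), "R" (3x3) and "t" (3): a world point X has camera coordinates R X + t. Camera axes: x right, y down, z forward; pixel columns grow to the right and rows downward; lengths in m; the calibration is good to about 2 mm. A picture is of the moment at which its call begins: read the wrist's pose just before it. calibration takes no time and is no camera call; for the wrist camera it gives the pose at the moment of the call.
- ctrl.sign_off(): hands the job in, once; it reports no verdict.
The state is a dict: "time": time; "qpos": joint angles; "dq": joint speeds; "joint_efforts": joint torques, N m; "eef_pos": TCP position; "tcp_rot": TCP orientation; "contact_force": force on the tool from outside, world axes, zero at the start; "wrist_torque": the same for the moment, N m; "opening": opening from 0.0 (shut) to 1.0 (fully open).
Only numpy, scipy, OpenCV 4.12 (cv2) and the standard library are available. Lean on these libraries where they do the work, as an engineer would, in place of code of your own. Each camera call takes 0.05 s, during which the arm holds its last target.

### The job

Load the microscope illuminator with its filters in light-path order, one on top of another on the round light exit: first the pale green heat filter, then the white frosted one, then the blue one, and the dark grey one on top. Each must be let go fully home and level in the socket below it before the next is added; handle them gently, as they are glass and must not be dropped. Leave the spare amber filter, the bottle, the post and the screwdriver where they are.

Things in the scene. Friction and masses are not known exactly. Their poses are not given: they have to be found in the camera images.
- heat_filter: Black round cell, 54 mm wide, 22 mm tall, with pale green heat-absorbing glass, loose, upright on a 4 mm mat, 25 mm or more from the next. Origin: centre of underside, z up. 0-6 mm tapered spigot (36 to 43 mm wide); 6-22 mm straight body, grip here; in its top a tapered socket 7 mm deep, 46 mm wide at the rim, glass floor. The spigot centres itself in a socket from 3 mm off (1 mm play).
- frosted_filter: Black round cell, 54 mm wide, 22 mm tall, with white frosted glass, loose, upright on a 4 mm mat, 25 mm or more from the next. Origin: centre of underside, z up. Same form as the heat filter: spigot 0-6 mm, straight body to grip 6-22 mm, socket in its top. Cells are round: yaw does not matter.
- blue_filter: Black round cell, 54 mm wide, 22 mm tall, with blue daylight glass, loose, upright on a 4 mm mat, 25 mm or more from the next. Origin: centre of underside, z up. Same form as the heat filter: spigot 0-6 mm, straight body to grip 6-22 mm, socket in its top. All filters weigh about 80 g.
- grey_filter: Black round cell, 54 mm wide, 22 mm tall, with dark grey neutral-density glass, loose, upright on a 4 mm mat, 25 mm or more from the next. Origin: centre of underside, z up. Same form as the heat filter: spigot 0-6 mm, straight body to grip 6-22 mm, socket in its top. Stacked cells stand 16 mm apart.
- amber_filter: A spare, not needed now and to be left where it stands on the mat: the same kind and size of cell as the other filters (54 mm across, 22 mm tall, origin at the centre of its underside), with amber (orange) glass.
- illuminator: Fixed white block 150 x 110 x 55 mm high; toe at -x, black lamp house at +x (63 mm high), black knobs at +-y. Origin: on the table under the light exit, the round black collar (54 mm wide, pale lens) on top: rim 78 mm up, socket like the filters'. Seated filters' origins lie on its axis 72, 88, 104 and 120 mm above the origin (1st to 4th).
- dropper_bottle: Bystander: small white dropper bottle, loose and light, 36 mm across, 85 mm tall, standing. Origin at the centre of its underside.
- post: Bystander: loose steel optical post, 25 mm across and 80 mm tall, on a 60 mm round foot. Origin at the centre of its underside.
- driver: Bystander: screwdriver with red handle, 170 mm long, lying loose on the table beyond the work. Its x axis runs from handle to tip.

How it is judged:
By the outcome, as a careful person would: the job done as asked, in the order asked, and still so for the second after the job is handed in, with the robot touching nothing.
It also fails if it takes over 90 s, if anything falls off the work surface, if the arm or the gripper's body presses on something with over 40 N, if the wrist force passes 120 N, or if a joint passes its speed limit or range.

## Working session

There is one attempt and no reset: what is moved stays moved. The work goes in short steps, Python scripts to look and compute and a tool call to move; the robot and the scene stay as the last step left them, time stands still between calls to the robot, and variables do not carry over. Pictures are saved under pics/ and viewed, and the job is handed in when it is done.

Besides the shell and the picture viewer there is one more tool, called after "Emit:" by a JSON object that holds its "op" and its "data", one argument or row to a line. step_arm: Moves the arm, as the interface text tells. Its arguments: {"type":"object","properties":{"rows":{"type":"array"},"newtons":{"type":"number"}},"required":["rows"]}

```bash
ls; mkdir -p pics
python3 - <<'E'
from plant import ctrl, viewer
import cv2
s=ctrl.get_state(); print(s)
for n in ["top","scene"]:
    p,d=viewer.read_camera(n); cv2.imwrite(f"pics/{n}0.png",p[:,:,::-1]); 
    import numpy as np
    np.save(f"pics/{n}0d.npy",d)
    print(viewer.calibration(n))
E
```

```text
pics
{'time': 0.0, 'qpos': array([-1.30099785e+00,  2.87173763e-01,  1.57817901e+00, -1.91756380e-06,
        1.27859942e+00, -1.49996329e-01]), 'dq': array([ 0.00190307,  0.00152264,  0.0006043 ,  0.00037858,  0.00073433,
       -0.00107895]), 'joint_efforts': array([ 1.19998425e-03, -4.05978477e+01, -2.92624497e+01, -1.13045503e-04,
        5.81615939e-03,  1.23947657e-05]), 'eef_pos': array([ 0.27496337, -0.61573742,  0.22994069]), 'tcp_rot': array([-0.59265259,  0.38547051, -0.38422137,  0.59375865]), 'contact_force': array([-0.11853957, -0.37107207,  0.20089409]), 'wrist_torque': array([-0.00483368,  0.03936869, -0.0056652 ]), 'opening': 1.0036745012225368}
{'K': array([[505.05391504,   0.        , 277.1869192 ],
       [  0.        , 505.05391504, 209.43256583],
       [  0.        ,   0.        ,   1.        ]]), 'D': array([-0.18688304,  0.        ,  0.        ,  0.        ,  0.        ]), 'R': array([[ 0.01183483, -0.99992353, -0.00358759],
       [-0.988356  , -0.01115346, -0.15174984],
       [ 0.15169822,  0.00534175, -0.98841242]]), 't': array([-0.01487386,  0.59103715,  0.99183434])}
{'K': array([[411.04721611,   0.        , 276.75175313],
       [  0.        , 411.04721611, 209.34732149],
       [  0.        ,   0.        ,   1.        ]]), 'D': array([-0.01957248,  0.        ,  0.        ,  0.        ,  0.        ]), 'R': array([[ 0.7163862 ,  0.69770237, -0.00148749],
       [ 0.56344858, -0.57979195, -0.58852952],
       [-0.41148087,  0.4207763 , -0.80847436]]), 't': array([-0.42845288, -0.28361169,  1.07438737])}
```

View pics/top0.png

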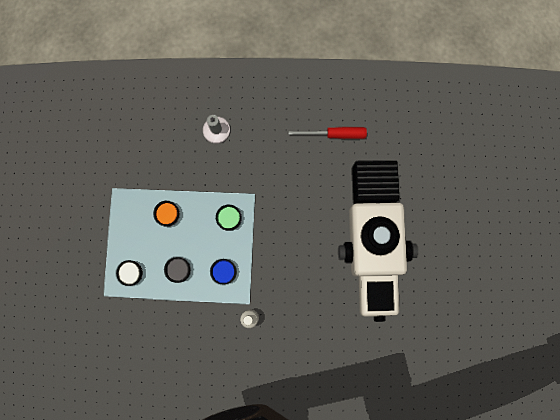

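View pics/scene0.png

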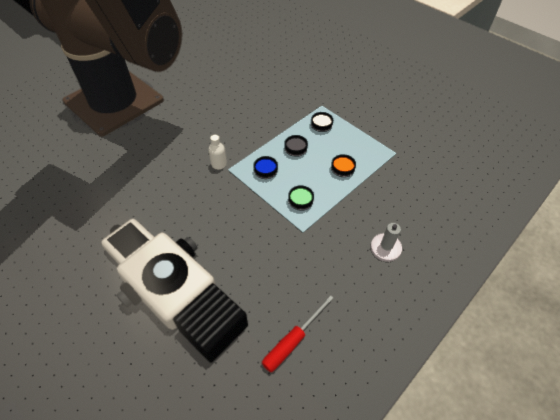

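The top view shows white at (127,273), grey (177,270), blue (224,271), amber (167,213), green (229,217), the collar at (381,236), the bottle at (250,318), the post at (216,128) and the driver near (345,133). I'll measure their positions next.

```bash
cat > h.py <<'E'
import numpy as np, cv2
from scipy.optimize import least_squares
def rays(c,uv):
    uv=np.asarray(uv,float).reshape(-1,1,2)
    n=cv2.undistortPoints(uv,c['K'],c['D']).reshape(-1,2)
    r=np.c_[n,np.ones(len(n))]
    return -c['R'].T@c['t'], r@c['R'], r   # origin, world dirs with unit depth
def onplane(c,uv,z):
    o,d,_=rays(c,uv); k=(z-o[2])/d[:,2]; return o+d*k[:,None]
def cloud(c,dep):
    h,w=dep.shape; u,v=np.meshgrid(np.arange(w),np.arange(h))
    o,d,_=rays(c,np.c_[u.ravel(),v.ravel()])
    return (o+d*dep.ravel()[:,None]).reshape(h,w,3)
def circ(P):
    f=lambda p:np.hypot(P[:,0]-p[0],P[:,1]-p[1])-p[2]
    r=least_squares(f,[*P[:,:2].mean(0),.025],loss='soft_l1',f_scale=.001); return r.x, np.std(r.fun)
E
python3 - <<'E'
from plant import ctrl, viewer
from h import *
seeds={'top':dict(white=(127,273),grey=(177,270),blue=(224,271),amber=(167,213),green=(229,217),collar=(381,236)),
'scene':dict(white=(322,122),grey=(296,145),blue=(266,167),amber=(344,164),green=(301,197),collar=(163,271))}
for n in seeds:
    c=viewer.calibration(n); im=cv2.imread(f'pics/{n}0.png'); d=np.load(f'pics/{n}0d.npy'); X=cloud(c,d)
    for k,(u,v) in seeds[n].items():
        col=k=='collar'
        zt=.078 if col else .026; zg=zt-.007
        # glass: flood fill from seed
        m=np.zeros((im.shape[0]+2,im.shape[1]+2),np.uint8)
        cv2.floodFill(im.copy(),m,(u,v),0,(22,)*3,(22,)*3,4|cv2.FLOODFILL_MASK_ONLY|cv2.FLOODFILL_FIXED_RANGE|(255<<8))
        m=m[1:-1,1:-1]; cn=max(cv2.findContours(m,cv2.RETR_EXTERNAL,cv2.CHAIN_APPROX_NONE)[0],key=len).reshape(-1,2)
        g,sg=circ(onplane(c,cn,zg))
        # outer: dark pixels
        sub=(im.max(2)<45).astype(np.uint8)
        zz=X[v-45:v+46,u-45:u+46].reshape(-1,3)
        rr=np.hypot(*(zz[:,:2]-g[:2]).T)
        top=zz[(abs(zz[:,2]-zt)<.004)&(rr<.035)&(rr>.015)]
        print(n,k,'glass',g.round(4),sg.round(4),'depth rim mean',top[:,:2].mean(0).round(4), 'bbox',((top.min(0)+top.max(0))/2).round(4)[:2], len(top),'zmed',np.median(top[:,2]).round(4))
    for nm,p in (dict(bottle=(250,318),post=(216,128)) if n=='top' else dict(bottle=(215,150),post=(392,230))).items():
        print(nm,X[p[1],p[0]].round(3))
E
```

```text
top white glass [0.4564 0.3042 0.0199] 0.001 depth rim mean [0.4568 0.3022] bbox [0.4568 0.3026] 212 zmed 0.0256
top grey glass [0.4663 0.2001 0.0207] 0.0009 depth rim mean [0.4658 0.1999] bbox [0.4666 0.1999] 229 zmed 0.0256
top blue glass [0.4636 0.1028 0.0206] 0.0007 depth rim mean [0.4645 0.103 ] bbox [0.4634 0.1034] 210 zmed 0.0256
top amber glass [0.5843 0.2279 0.0206] 0.0008 depth rim mean [0.5834 0.2282] bbox [0.583  0.2282] 226 zmed 0.0256
top green glass [0.5775 0.094  0.0202] 0.0008 depth rim mean [0.5768 0.0939] bbox [0.5771 0.0938] 219 zmed 0.0255
top collar glass [ 0.5378 -0.2178  0.015 ] 0.0009 depth rim mean [ 0.5367 -0.2154] bbox [ 0.5373 -0.2156] 207 zmed 0.0779
bottle [0.373 0.042 0.086]
post [0.762 0.123 0.052]
scene white glass [0.452  0.3073 0.0177] 0.0014 depth rim mean [0.4559 0.3014] bbox [0.4548 0.3031] 152 zmed 0.0257
scene grey glass [0.4616 0.2023 0.0182] 0.0014 depth rim mean [0.4652 0.1977] bbox [0.4646 0.1989] 171 zmed 0.0256
scene blue glass [0.4595 0.1058 0.0182] 0.0011 depth rim mean [0.4631 0.1018] bbox [0.4623 0.1027] 180 zmed 0.0259
scene amber glass [0.5805 0.2307 0.0187] 0.0011 depth rim mean [0.5843 0.2256] bbox [0.5829 0.2259] 175 zmed 0.026
scene green glass [0.5736 0.0975 0.0189] 0.001 depth rim mean [0.5768 0.0931] bbox [0.5766 0.0942] 192 zmed 0.0257
scene collar glass [ 0.5358 -0.2161  0.0149] 0.0005 depth rim mean [ 0.538  -0.2176] bbox [ 0.5374 -0.2169] 266 zmed 0.0778
bottle [0.375 0.038 0.058]
post [0.772 0.123 0.072]
```

Run:
```python
import cv2,numpy as np
a=cv2.imread('pics/top0.png')
x=cv2.resize(a[180:310,100:260],None,fx=4,fy=4,interpolation=cv2.INTER_NEAREST)
cv2.imwrite('pics/z1.png',x)
```

```text
(no output)
```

View pics/z1.png

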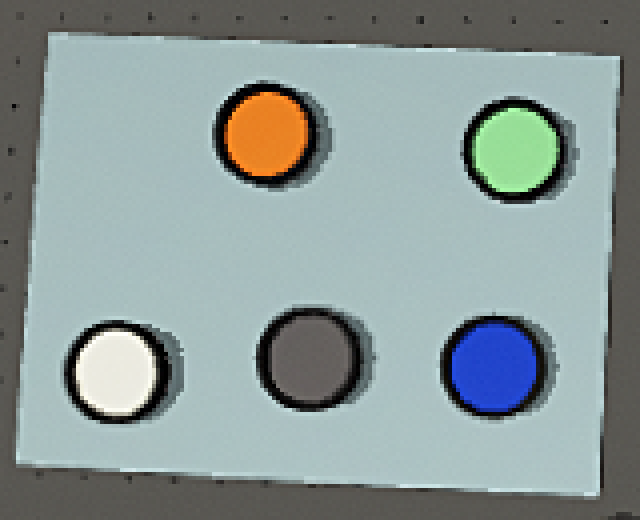

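Top and scene depth rims agree to about 1–2 mm. Next I check the tool axes and what the wrist camera sees.

```bash
cat >> h.py <<'E'
from scipy.spatial.transform import Rotation as Ro
def axes(s):
    M=Ro.from_quat(s['tcp_rot']).as_matrix(); return M
def goto(s,target,yaw=None):
    """shift in tool axes (mm) from measured pose to world target TCP; turn about tool y to bring tool x to yaw (mod 180)"""
    M=axes(s); sh=M.T@(np.asarray(target)-s['eef_pos'])*1000
    yx=np.degrees(np.arctan2(M[1,0],M[0,0]))
    # levelled goal
    out=None
    if yaw is not None:
        y=np.radians(yaw); best=None
        for a in (y,y+np.pi):
            x=np.array([np.cos(a),np.sin(a),0]); yy=np.array([0,0,-1.]); G=np.c_[x,yy,np.cross(x,yy)]
            rv=np.degrees(Ro.from_matrix(M.T@G).as_rotvec())
            if best is None or np.linalg.norm(rv)<np.linalg.norm(best): best=rv
        out=best
    print('t',round(s['time'],2),'pos',(s['eef_pos']*1000).round(1),'yaw x',yx.round(1),'y axis',M[:,1].round(4),'shift',sh.round(1),'turn',None if out is None else out.round(1),'q',s['qpos'].round(2),'open',round(float(s['opening']),3),'F',s['contact_force'].round(1))
E
python3 - <<'E'
from plant import ctrl, viewer
from h import *
s=ctrl.get_state(); print(axes(s).round(3))
goto(s,[.577,.094,.15],0); goto(s,[.577,.094,.15],90)
c=viewer.calibration('wrist'); print(c, 'cam in tool', axes(s).T@(-c['R'].T@c['t']-s['eef_pos']), axes(s).T@c['R'].T)
p,d=viewer.read_camera('wrist'); cv2.imwrite('pics/w0.png',p[:,:,::-1]); np.save('pics/w0d.npy',d)
E
```

```text
[[ 0.408 -0.001  0.913]
 [-0.913  0.002  0.408]
 [-0.002 -1.     0.   ]]
t 0.1 pos [ 275.  -615.8  230.1] yaw x -65.9 y axis [-6.0e-04  2.1e-03 -1.0e+00] shift [-524.9   81.4  565. ] turn [ -0.1 -65.9  -0.1] q [-1.3   0.29  1.58  0.    1.28 -0.15] open 1.002 F [0.3 0.2 0.7]
t 0.1 pos [ 275.  -615.8  230.1] yaw x -65.9 y axis [-6.0e-04  2.1e-03 -1.0e+00] shift [-524.9   81.4  565. ] turn [ 0.  24.  -0.1] q [-1.3   0.29  1.58  0.    1.28 -0.15] open 1.002 F [0.3 0.2 0.7]
{'K': array([[357.89593372,   0.        , 280.88930484],
       [  0.        , 357.89593372, 212.93245934],
       [  0.        ,   0.        ,   1.        ]]), 'D': array([-0.0079014,  0.       ,  0.       ,  0.       ,  0.       ]), 'R': array([[ 0.40700137, -0.91342537, -0.00199407],
       [-0.8626792 , -0.38510573,  0.32783864],
       [-0.30022406, -0.13171053, -0.94473163]]), 't': array([-0.67443125, -0.04094137,  0.38111703])} cam in tool [ 0.00050813 -0.1420477   0.08577824] [[ 9.99999821e-01 -5.94449690e-04 -6.34112826e-05]
 [-1.35172553e-04 -3.28156140e-01  9.44623486e-01]
 [-5.82339940e-04 -9.44623308e-01 -3.28156162e-01]]
```

View pics/w0.png

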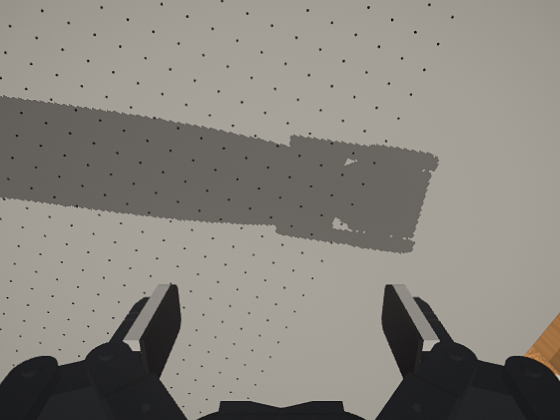

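The wrist camera looks back past the fingers, which appear at the bottom of the picture. Its optical axis meets the grasp point from a 120 mm hover, so I go to a hover over the green cell.

Emit:
{"op": "step_arm", "data": {
  "rows": [
    [[0,0,0],[-525,80,565],0],
    [[0,0,0],[-525,80,565],0],
    [[0,0,0],[-525,80,565],0],
    [[0,0,0],[-525,80,565],0],
    [[0,0,0],[-525,80,565],0],
    [[0,0,0],[-525,80,565],0],
    [[0,0,0],[-525,80,565],0],
    [[0,0,0],[-525,80,565],0],
    [[0,0,0],[-525,80,565],0],
    [[0,0,0],[-525,80,565],0]
  ],
  "newtons": 30
}}

```text
time: 0.98
eef_pos: [0.4376, -0.233, 0.188]
tcp_rot: [-0.593, 0.385, -0.385, 0.593]
contact_force: [1.3, -0.2, 1.2]
opening: 1.0
```

Run:
```python
from plant import ctrl, viewer
from h import *
s=ctrl.get_state(); goto(s,[.577,.094,.12],-66)
```

```text
t 0.98 pos [ 437.6 -233.   188. ] yaw x -66.0 y axis [ 1.e-04 -0.e+00 -1.e+00] shift [-241.9   68.1  260.5] turn [-0.  0.  0.] q [-0.69 -0.07  2.05  0.    1.17  0.46] open 1.0 F [ 1.3 -0.2  1.2]
```

Emit:
{"op": "step_arm", "data": {
  "rows": [
    [[0,0,0],[-242,68,260],0],
    [[0,0,0],[-242,68,260],0],
    [[0,0,0],[-242,68,260],0],
    [[0,0,0],[-242,68,260],0],
    [[0,0,0],[-242,68,260],0],
    [[0,0,0],[-242,68,260],0],
    [[0,0,0],[-242,68,260],0],
    [[0,0,0],[-242,68,260],0],
    [[0,0,0],[-242,68,260],0],
    [[0,0,0],[-242,68,260],0]
  ]
}}

```text
time: 1.82
eef_pos: [0.5763, 0.0965, 0.1187]
tcp_rot: [-0.594, 0.384, -0.383, 0.594]
contact_force: [-0.6, 0.3, 1.0]
opening: 0.997
```

```bash
cat >> h.py <<'E'
def wrist(viewer,ctrl,name,zt):
    """picture, glass blob nearest TCP axis, depth rim fit"""
    s=ctrl.get_state(); c=viewer.calibration('wrist'); p,d=viewer.read_camera('wrist')
    cv2.imwrite(f'pics/{name}.png',p[:,:,::-1]); np.save(f'pics/{name}d.npy',d)
    X=cloud(c,d); t=s['eef_pos']
    m=(abs(X[:,:,2]-zt)<.0035)&(np.hypot(X[:,:,0]-t[0],X[:,:,1]-t[1])<.045)&(d>0)
    n,lab,st,ce=cv2.connectedComponentsWithStats(m.astype(np.uint8))
    i=1+np.argmax(st[1:,4]); mm=lab==i; P=X[mm]
    cn=max(cv2.findContours(mm.astype(np.uint8),cv2.RETR_EXTERNAL,cv2.CHAIN_APPROX_NONE)[0],key=len).reshape(-1,2)
    Q=X[cn[:,1],cn[:,0]]
    f,sd=circ(Q); e=cv2.fitEllipse(cn)
    g,_=circ(onplane(c,cn,zt))
    print(name,'rim pts',len(P),'zmed',np.median(P[:,2]).round(4),'outer fit depth',f.round(4),sd.round(4),'plane',g.round(4),'mean',P.mean(0)[:2].round(4),'px',np.round(e[0],1))
    return s,f
E
python3 - <<'E'
from plant import ctrl, viewer
from h import *
s,f=wrist(viewer,ctrl,'w1',.026)
goto(s,[f[0],f[1],.0065],-66)
E
```

```text
w1 rim pts 1414 zmed 0.0253 outer fit depth [0.5779 0.0951 0.0269] 0.0003 plane [0.5783 0.0953 0.0269] mean [0.5784 0.0953] px [283.1 215.5]
t 1.82 pos [576.3  96.5 118.7] yaw x -65.7 y axis [-0.0016  0.0015 -1.    ] shift [  2.1 112.2   1. ] turn [ 0.   0.3 -0.1] q [-0.01  0.21  1.89  0.    1.05  1.14] open 0.997 F [-0.6  0.3  1. ]
```

View pics/w1.png

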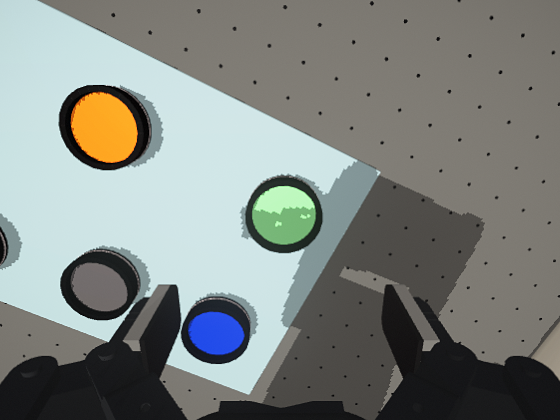

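Green's rim is centred at (283,215) with a fitted radius of 26.9 mm, midway between the fingers. I'll use the depth on the pad tips to get the tip height.

```bash
cat > tips.py <<'E'
from h import *
def tips(s,c,d):
    X=cloud(c,d); T=(X-s['eef_pos'])@axes(s)
    m=(d>0)&(abs(T[:,:,2])<.02)&(T[:,:,1]>-.05)&(T[:,:,1]<.03)&(abs(T[:,:,0])>.02)&(X[:,:,2]>s['eef_pos'][2]-.02)
    for sg in (-1,1):
        q=T[m&(np.sign(T[:,:,0])==sg)]
        if len(q): print('side',sg,len(q),'y max (tip)',np.percentile(q[:,1],[50,95,99.5]).round(4),'x inner',np.percentile(abs(q[:,0]),[1,5,50]).round(4),'z range',np.percentile(q[:,2],[1,99]).round(4))
E
python3 - <<'E'
from plant import ctrl, viewer
from tips import *
s=ctrl.get_state(); tips(s,viewer.calibration('wrist'),np.load('pics/w1d.npy'))
E
```

```text
side -1 3530 y max (tip) [-0.0354 -0.0173 -0.0131] x inner [0.0416 0.0418 0.0424] z range [-0.0093  0.0128]
side 1 3542 y max (tip) [-0.0353 -0.0172 -0.0131] x inner [0.0427 0.0429 0.0435] z range [-0.0093  0.0127]
```

Emit:
{"op": "step_arm", "data": {
  "rows": [
    [[0,0,0],[2,40,1],0.2],
    [[0,0,0],[2,70,1],0.2],
    [[0,0,0],[2,80,1],0.2],
    [[0,0,0],[2,80,1],0.2],
    [[0,0,0],[2,80,1],0.2]
  ]
}}

```text
time: 2.28
eef_pos: [0.5779, 0.0898, 0.0406]
tcp_rot: [0.593, -0.385, 0.385, -0.593]
contact_force: [0.3, 0.3, -0.3]
opening: 0.803
```

Run:
```python
from plant import ctrl, viewer
from tips import *
s,f=wrist(viewer,ctrl,'w2',.026)
tips(s,viewer.calibration('wrist'),np.load('pics/w2d.npy'))
goto(s,[f[0],f[1],.0065],-66)
```

```text
w2 rim pts 2872 zmed 0.0252 outer fit depth [0.5778 0.095  0.027 ] 0.0002 plane [0.5785 0.0952 0.027 ] mean [0.5787 0.0954] px [270.2 265.5]
side -1 4300 y max (tip) [-0.0266  0.0194  0.0199] x inner [0.0205 0.0222 0.0335] z range [-0.0146  0.0183]
side 1 3421 y max (tip) [-0.0322 -0.0079  0.0148] x inner [0.0204 0.0345 0.0356] z range [-0.0082  0.0142]
t 2.28 pos [577.9  89.8  40.6] yaw x -66.0 y axis [-5.e-04 -1.e-04 -1.e+00] shift [-4.8 34.1  2.1] turn [ 0. -0. -0.] q [-0.02  0.32  1.92 -0.    0.9   1.13] open 0.803 F [ 0.3  0.3 -0.3]
```

View pics/w2.png

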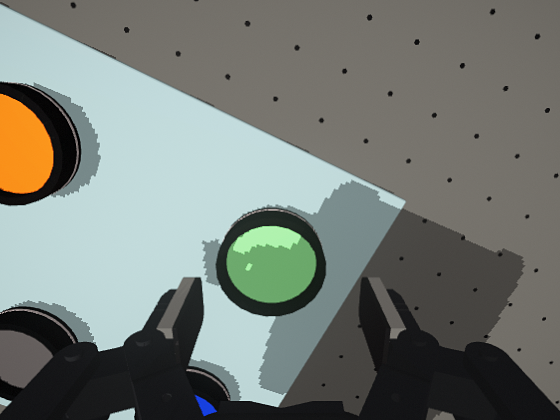

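Run:
```python
from plant import ctrl, viewer
from tips import *
s,f=wrist(viewer,ctrl,'w2b',.026)
goto(s,[f[0],f[1],.007],-66)
```

```text
w2b rim pts 2797 zmed 0.0252 outer fit depth [0.5779 0.095  0.0269] 0.0003 plane [0.5785 0.0952 0.027 ] mean [0.5786 0.0955] px [269.4 266.3]
t 2.33 pos [579.1  89.9  42. ] yaw x -66.0 y axis [ 2.4e-03 -1.0e-04 -1.0e+00] shift [-5.2 35.   0.9] turn [-0.1  0.   0.1] q [-0.02  0.32  1.92 -0.    0.9   1.13] open 0.8 F [-0.1 -0.   0.4]
```

Emit:
{"op": "step_arm", "data": {
  "rows": [
    [[0,0,0],[-5,0,1.5],0.2],
    [[0,0,0],[-5,15,1.5],0.2],
    [[0,0,0],[-5,26,1.5],0.2],
    [[0,0,0],[-5,34,1.5],0.2],
    [[0,0,0],[-5,34,1.5],0.2],
    [[0,0,0],[-5,34,1.5],0.3],
    [[0,0,0],[-5,34,1.5],0.34],
    [[0,0,0],[-5,34,1.5],0.42],
    [[0,0,0],[-5,34,1.5],0.5],
    [[0,0,0],[-5,34,1.5],0.5]
  ],
  "newtons": 30
}}

```text
time: 3.22
eef_pos: [0.578, 0.0957, 0.0071]
tcp_rot: [-0.593, 0.384, -0.385, 0.594]
contact_force: [1.1, -0.3, 1.6]
opening: 0.617
```

Run:
```python
from plant import ctrl, viewer
from tips import *
s,f=wrist(viewer,ctrl,'w3',.026)
goto(s,[f[0],f[1],.007],-66)
```

```text
w3 rim pts 4775 zmed 0.0253 outer fit depth [0.578  0.0954 0.0274] 0.0022 plane [0.5787 0.0958 0.0276] mean [0.5797 0.0961] px [280.2 307.5]
t 3.22 pos [578.   95.7   7.1] yaw x -65.9 y axis [ 0.0016  0.     -1.    ] shift [ 0.3  0.1 -0.1] turn [-0.1  0.1  0. ] q [-0.01  0.38  1.92  0.    0.84  1.14] open 0.617 F [ 1.1 -0.3  1.6]
```

View pics/w3.png

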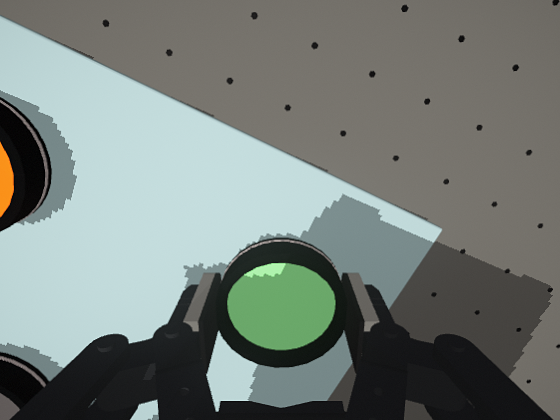

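Gripped at opening 0.617, about 52 mm, with the cell centred between the pads at (280,307). I lift it gently and carry it to a hover above the collar.

Emit:
{"op": "step_arm", "data": {
  "rows": [
    [[0,0,0],[0,-3,0],0.5],
    [[0,0,0],[0,-12,0],0.5],
    [[0,0,0],[0,-30,0],0.5],
    [[0,0,0],[0,-55,0],0.5],
    [[0,0,0],[0,-80,0],0.5],
    [[0,0,0],[8,-105,-5],0.5],
    [[0,0,0],[25,-120,-15],0.5],
    [[0,0,0],[50,-128,-31],0.5],
    [[0,0,0],[80,-130,-49],0.5],
    [[0,0,0],[110,-130,-68],0.5]
  ]
}}

```text
time: 4.1
eef_pos: [0.5604, -0.0333, 0.1384]
tcp_rot: [-0.593, 0.383, -0.385, 0.594]
contact_force: [0.7, -0.5, -1.9]
opening: 0.617
```

Emit:
{"op": "step_arm", "data": {
  "rows": [
    [[0,0,0],[30,0,-18],0.5],
    [[0,0,0],[60,0,-36],0.5],
    [[0,0,0],[88,0,-54],0.5],
    [[0,0,0],[113,0,-70],0.5],
    [[0,0,0],[133,0,-83],0.5],
    [[0,0,0],[148,0,-92],0.5],
    [[0,0,0],[156,0,-97],0.5],
    [[0,0,0],[158,0,-97],0.5],
    [[0,0,0],[158,0,-97],0.5],
    [[0,0,0],[158,0,-97],0.5]
  ]
}}

```text
time: 4.93
eef_pos: [0.5359, -0.2153, 0.1363]
tcp_rot: [-0.593, 0.385, -0.384, 0.593]
contact_force: [0.3, 0.4, -0.7]
opening: 0.618
```

Run:
```python
from plant import ctrl, viewer
from tips import *
s=ctrl.get_state(); c=viewer.calibration('wrist'); p,d=viewer.read_camera('wrist')
cv2.imwrite('pics/w4.png',p[:,:,::-1]); np.save('pics/w4d.npy',d)
goto(s,[.5373,-.2163,.08],-66)
```

```text
t 4.93 pos [ 535.9 -215.3  136.3] yaw x -65.9 y axis [-2.e-04  6.e-04 -1.e+00] shift [ 1.5 56.3  0.9] turn [-0.   0.1 -0. ] q [-0.56  0.17  1.9   0.    1.07  0.59] open 0.618 F [ 0.3  0.4 -0.7]
```

View pics/w4.png

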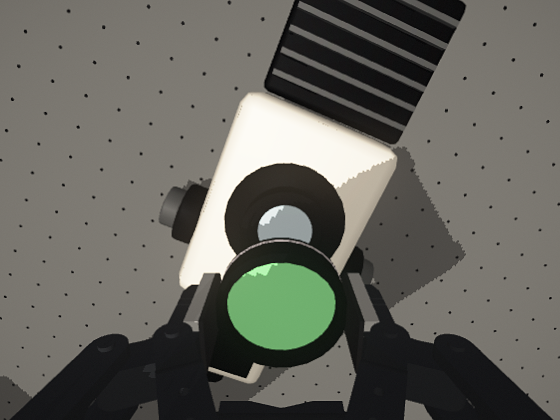

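The cell hovers over the exit, with the collar ring visible behind it around (285,220). I'll fit the collar's rim from the wrist depth.

```bash
cat > collar.py <<'E'
from h import *
def collar(s,c,d,zt,tol=.002):
    X=cloud(c,d); g=np.array([.5373,-.2163])
    r=np.hypot(X[:,:,0]-g[0],X[:,:,1]-g[1])
    m=(abs(X[:,:,2]-zt)<tol)&(r<.034)&(d>0)
    P=X[m]; print('n',len(P),'z',np.median(P[:,2]).round(4),'r pct',np.percentile(r[m],[1,50,99]).round(4))
    th=np.arctan2(P[:,1]-g[1],P[:,0]-g[0]); rr=np.hypot(*(P[:,:2]-g).T)
    for sel,R in (('out',.027),('in',.023)):
        Q=[]
        for b in np.arange(-np.pi,np.pi,np.pi/36):
            k=(th>=b)&(th<b+np.pi/36)
            if k.sum()>4:
                v=rr[k]; e=np.where(k)[0][v.argmax() if sel=='out' else v.argmin()]
                if abs(rr[e]-R)<.004: Q.append(P[e])
        Q=np.array(Q)
        if len(Q)>6:
            f,sd=circ(Q); h=least_squares(lambda p:np.hypot(Q[:,0]-p[0],Q[:,1]-p[1])-R,g,loss='soft_l1',f_scale=.0005)
            print(sel,len(Q),'free',f.round(4),sd.round(4),'fixed R',h.x.round(4),np.std(h.fun).round(4))
E
python3 - <<'E'
from plant import ctrl, viewer
from collar import *
c=viewer.calibration('wrist');s=ctrl.get_state()
collar(s,c,np.load('pics/w4d.npy'),.0775)
ct=viewer.calibration('top'); collar(s,ct,np.load('pics/top0d.npy'),.078)
ct=viewer.calibration('scene'); collar(s,ct,np.load('pics/scene0d.npy'),.078)
E
```

```text
n 1134 z 0.0773 r pct [0.0225 0.026  0.0288]
out 44 free [ 0.5391 -0.2163  0.027 ] 0.0002 fixed R [ 0.5391 -0.2163] 0.0002
in 44 free [ 0.5389 -0.2164  0.0231] 0.0002 fixed R [ 0.539  -0.2163] 0.0002
n 126 z 0.0781 r pct [0.0042 0.0248 0.0279]
n 213 z 0.078 r pct [0.0216 0.0248 0.0277]
```

```bash
cat >> collar.py <<'E'
def held(s,c,d,h=.019):
    """held cell's rim in tool frame: rim at tool y=-h"""
    T=(cloud(c,d)-s['eef_pos'])@axes(s)
    m=(d>0)&(abs(T[:,:,1]+h)<.004)&(np.hypot(T[:,:,0],T[:,:,2])<.034)
    P=T[m]; P=P[np.hypot(P[:,0],P[:,2])>.02]
    print('rim y',np.percentile(P[:,1],[10,50,90]).round(4))
    # tilt plane
    A=np.c_[P[:,0],P[:,2],np.ones(len(P))]; pl=np.linalg.lstsq(A,P[:,1],rcond=None)[0]; print('tilt deg',np.degrees(pl[:2]).round(2))
    th=np.arctan2(P[:,2],P[:,0]); rr=np.hypot(P[:,0],P[:,2])
    for sel,R in (('out',.027),('in',.023)):
        Q=[]
        for b in np.arange(-np.pi,np.pi,np.pi/36):
            k=(th>=b)&(th<b+np.pi/36)
            if k.sum()>4 and (sel=='in' or abs(np.sin(b+.04))>.55):
                i=np.where(k)[0][rr[k].argmax() if sel=='out' else rr[k].argmin()]; Q.append(P[i])
        Q=np.array(Q)
        hh=least_squares(lambda p:np.hypot(Q[:,0]-p[0],Q[:,2]-p[1])-p[2],[0,0,R],loss='soft_l1',f_scale=.0005)
        print(sel,len(Q),'tool x,z,R',hh.x.round(4),np.std(hh.fun).round(4))
E
python3 - <<'E'
from plant import ctrl, viewer
from collar import *
c=viewer.calibration('wrist');s=ctrl.get_state()
held(s,c,np.load('pics/w4d.npy'))
goto(s,[.539,-.2163,.075],-66)
E
```

```text
rim y [-0.0191 -0.0181 -0.0164]
tilt deg [ 0.05 -0.21]
out 44 tool x,z,R [ 0.0004 -0.0003  0.0275] 0.0002
in 72 tool x,z,R [0.0003 0.0001 0.0227] 0.0002
t 4.98 pos [ 535.9 -215.1  136.2] yaw x -65.9 y axis [-3.e-04  6.e-04 -1.e+00] shift [ 2.4 61.2  2.3] turn [ 0.   0.1 -0. ] q [-0.56  0.17  1.9   0.    1.07  0.59] open 0.619 F [-0.8  0.6 -0.8]
```

The held cell is level and within 0.4 mm of the tool axis. I shift 2.4 mm in x and z, then descend slowly.

Emit:
{"op": "step_arm", "data": {
  "rows": [
    [[0,0,0],[2.4,5,2.4],0.5],
    [[0,0,0],[2.4,20,2.4],0.5],
    [[0,0,0],[2.4,36,2.4],0.5],
    [[0,0,0],[2.4,46,2.4],0.5],
    [[0,0,0],[2.4,50,2.4],0.5],
    [[0,0,0],[2.4,53,2.4],0.5],
    [[0,0,0],[2.4,55,2.4],0.5],
    [[0,0,0],[2.4,57,2.4],0.5],
    [[0,0,0],[2.4,57,2.4],0.5]
  ]
}}

```text
time: 5.73
eef_pos: [0.5392, -0.2176, 0.0796]
tcp_rot: [-0.593, 0.385, -0.385, 0.593]
contact_force: [0.4, -0.6, -0.7]
opening: 0.623
```

Run:
```python
from plant import ctrl, viewer
from collar import *
s=ctrl.get_state(); c=viewer.calibration('wrist'); p,d=viewer.read_camera('wrist')
collar(s,c,d,.0775); held(s,c,d)
goto(s,[.539,-.2163,.075],-66); print(s['wrist_torque'])
```

```text
n 712 z 0.0772 r pct [0.0249 0.0271 0.0289]
out 26 free [ 0.5393 -0.2165  0.0269] 0.0002 fixed R [ 0.5392 -0.2166] 0.0002
in 21 free [ 0.5362 -0.2195  0.0282] 0.0002 fixed R [ 0.54   -0.2151] 0.0007
rim y [-0.0191 -0.0181 -0.0163]
tilt deg [ 0.07 -0.25]
out 44 tool x,z,R [ 0.0003 -0.0003  0.0275] 0.0003
in 72 tool x,z,R [0.0003 0.     0.0227] 0.0002
t 5.73 pos [ 539.2 -217.6   79.6] yaw x -65.9 y axis [ 6.e-04 -3.e-04 -1.e+00] shift [-1.3  4.6  0.3] turn [-0.   0.1  0. ] q [-0.56  0.25  1.92  0.    0.97  0.59] open 0.623 F [ 0.4 -0.6 -0.7]
[ 0.03333954  0.02419651 -0.02955406]
```

Emit:
{"op": "step_arm", "data": {
  "rows": [
    [[0,0,0],[-0.7,1,0],0.5],
    [[0,0,0],[-0.7,2,0],0.5],
    [[0,0,0],[-0.7,3,0],0.5],
    [[0,0,0],[-0.7,4,0],0.5],
    [[0,0,0],[-0.7,4,0],0.5]
  ]
}}

```text
time: 6.2
eef_pos: [0.5387, -0.2169, 0.0753]
tcp_rot: [-0.593, 0.385, -0.385, 0.593]
contact_force: [0.6, 0.4, -0.1]
opening: 0.618
```

Emit:
{"op": "step_arm", "data": {
  "rows": [
    [[0,0,0],[0,0.5,0],0.5],
    [[0,0,0],[0,0.5,0],0.5]
  ]
}}

```text
time: 6.37
eef_pos: [0.5387, -0.2169, 0.0752]
tcp_rot: [0.593, -0.385, 0.385, -0.593]
contact_force: [-1.3, -0.3, 1.2]
opening: 0.617
```

Emit:
{"op": "step_arm", "data": {
  "rows": [
    [[0,0,0],[0,0.5,0],0.5],
    [[0,0,0],[0,0.5,0],0.5]
  ]
}}

```text
time: 6.53
eef_pos: [0.5387, -0.2169, 0.0751]
tcp_rot: [0.593, -0.385, 0.385, -0.593]
contact_force: [-2.2, 1.1, 4.5]
opening: 0.618
```

Emit:
{"op": "step_arm", "data": {
  "rows": [
    [[0,0,0],[0,0.5,0],0.5],
    [[0,0,0],[0,0.5,0],0.5]
  ]
}}

```text
time: 6.7
eef_pos: [0.5387, -0.2169, 0.0751]
tcp_rot: [0.593, -0.385, 0.385, -0.593]
contact_force: [-3.6, 1.5, 7.3]
opening: 0.617
```

Contact came at the expected height of 75.1 mm, with 7 N. I release and check.

Emit:
{"op": "step_arm", "data": {
  "rows": [
    [[0,0,0],[0,-0.5,0],0.36],
    [[0,0,0],[0,-0.5,0],0.3],
    [[0,0,0],[0,-0.5,0],0.22],
    [[0,0,0],[0,-0.5,0],0.15],
    [[0,0,0],[0,-10,0],0.15],
    [[0,0,0],[0,-30,0],0.1],
    [[0,0,0],[0,-55,0],0.1],
    [[0,0,0],[0,-65,0],0.1],
    [[0,0,0],[0,-65,0],0.1]
  ]
}}

```text
time: 7.45
eef_pos: [0.5408, -0.2181, 0.1429]
tcp_rot: [-0.593, 0.382, -0.388, 0.593]
contact_force: [0.4, 0.0, 0.4]
opening: 0.903
```

```bash
cat >> collar.py <<'E'
def seat(s,c,d,zt,g=(.5388,-.2166)):
    X=cloud(c,d); g=np.array(g); r=np.hypot(X[:,:,0]-g[0],X[:,:,1]-g[1])
    m=(abs(X[:,:,2]-zt)<.004)&(r<.032)&(r>.021)&(d>0); P=X[m]
    A=np.c_[P[:,:2]-g,np.ones(len(P))]; pl=np.linalg.lstsq(A,P[:,2],rcond=None)[0]
    print('rim z med',np.median(P[:,2]).round(4),'n',len(P),'tilt deg',np.degrees(pl[:2]).round(2))
    th=np.arctan2(P[:,1]-g[1],P[:,0]-g[0]); rr=np.hypot(*(P[:,:2]-g).T); Q=[]
    for b in np.arange(-np.pi,np.pi,np.pi/36):
        k=(th>=b)&(th<b+np.pi/36)
        if k.sum()>2: Q.append(P[np.where(k)[0][rr[k].argmin()]])
    f,sd=circ(np.array(Q)); print('inner circ',f.round(4),sd.round(4))
    return f
E
python3 - <<'E'
from plant import ctrl, viewer
from collar import *
s=ctrl.get_state(); c=viewer.calibration('wrist'); p,d=viewer.read_camera('wrist')
cv2.imwrite('pics/w5.png',p[:,:,::-1])
seat(s,c,d,.0935)
ps,ds=viewer.read_camera('scene');seat(s,viewer.calibration('scene'),ds,.0935)
cv2.imwrite('pics/s5.png',cv2.resize(ps[200:360,80:270,::-1],None,fx=3,fy=3))
goto(s,[.456,.3028,.14],-66)
goto(s,[.456,.3028,.14],-40)
E
```

```text
rim z med 0.0932 n 2130 tilt deg [0.23 0.1 ]
inner circ [ 0.539  -0.2172  0.0229] 0.0002
rim z med 0.0938 n 287 tilt deg [0.51 0.28]
inner circ [ 0.5378 -0.2178  0.023 ] 0.0008
t 7.45 pos [ 540.8 -218.1  142.9] yaw x -65.9 y axis [ 0.0065 -0.004  -1.    ] shift [-5.103e+02  3.000e-01  1.349e+02] turn [-0.2  0.1  0.4] q [-0.56  0.17  1.88 -0.    1.08  0.59] open 0.903 F [0.4 0.  0.4]
t 7.45 pos [ 540.8 -218.1  142.9] yaw x -65.9 y axis [ 0.0065 -0.004  -1.    ] shift [-5.103e+02  3.000e-01  1.349e+02] turn [ -0.2 -25.9   0.4] q [-0.56  0.17  1.88 -0.    1.08  0.59] open 0.903 F [0.4 0.  0.4]
```

View pics/w5.png

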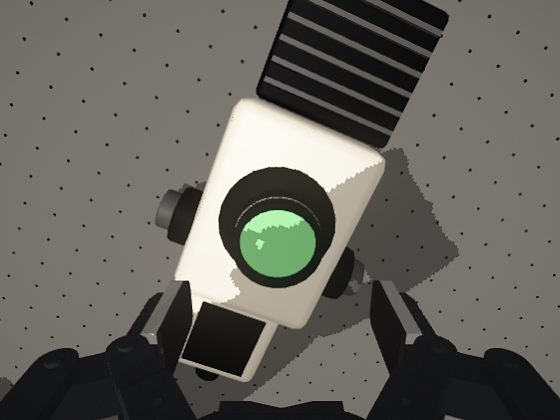

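View pics/s5.png

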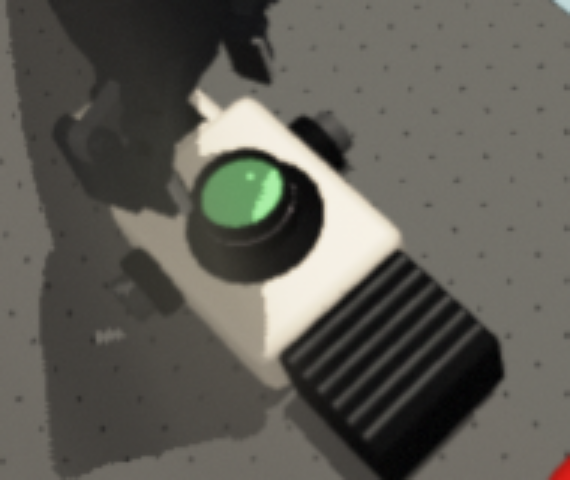

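The heat filter is seated: rim at 93.2 mm (the wrist depth reads about 0.7 mm low) and level within 0.3°. Now I go for the white one.

Emit:
{"op": "step_arm", "data": {
  "rows": [
    [[0,0,0],[-20,0,5],0.1],
    [[0,0,0],[-60,0,16],0.1],
    [[0,0,0],[-100,0,26],0.1],
    [[0,0,0],[-140,0,37],0.1],
    [[0,0,0],[-180,0,48],0.1],
    [[0,0,0],[-220,0,58],0.1],
    [[0,0,0],[-260,0,69],0.1],
    [[0,0,0],[-300,0,79],0.1],
    [[0,0,0],[-340,0,90],0.1],
    [[0,0,0],[-380,0,100],0.1]
  ]
}}

```text
time: 8.38
eef_pos: [0.4732, 0.1726, 0.137]
tcp_rot: [0.594, -0.386, 0.384, -0.592]
contact_force: [0.3, -0.3, -0.6]
opening: 0.903
```

Emit:
{"op": "step_arm", "data": {
  "rows": [
    [[0,0,0],[-40,0,11],0.15],
    [[0,0,0],[-75,5,20],0.15],
    [[0,0,0],[-102,15,27],0.15],
    [[0,0,0],[-120,30,32],0.15],
    [[0,0,0],[-129,45,34],0.15],
    [[0,0,0],[-130,55,35],0.2],
    [[0,0,0],[-130,60,35],0.2],
    [[0,0,0],[-130,60,35],0.2],
    [[0,0,0],[-130,60,35],0.2]
  ]
}}

```text
time: 9.13
eef_pos: [0.4541, 0.303, 0.0784]
tcp_rot: [0.593, -0.385, 0.385, -0.593]
contact_force: [0.3, -0.0, 0.1]
opening: 0.797
```

Run:
```python
from plant import ctrl, viewer
from tips import *
s,f=wrist(viewer,ctrl,'w6',.026)
goto(s,[f[0],f[1],.007],-66)
s=ctrl.get_state(); goto(s,[f[0],f[1],.007],-66)
```

```text
w6 rim pts 1980 zmed 0.0253 outer fit depth [0.4572 0.3034 0.0269] 0.0003 plane [0.4576 0.3036 0.0269] mean [0.4578 0.3036] px [281.5 234.8]
t 9.13 pos [454.1 303.   78.4] yaw x -66.0 y axis [-1.1e-03 -6.0e-04 -1.0e+00] shift [ 0.8 71.4  3.1] turn [ 0.1 -0.   0. ] q [ 0.4   0.19  2.   -0.    0.96  1.55] open 0.797 F [ 0.3 -0.   0.1]
t 9.18 pos [454.7 303.1  79.2] yaw x -66.0 y axis [ 4.e-04  0.e+00 -1.e+00] shift [ 0.8 72.2  2.4] turn [-0. -0.  0.] q [ 0.4   0.18  2.   -0.    0.96  1.55] open 0.801 F [0.5 0.3 0.3]
```

View pics/w6.png

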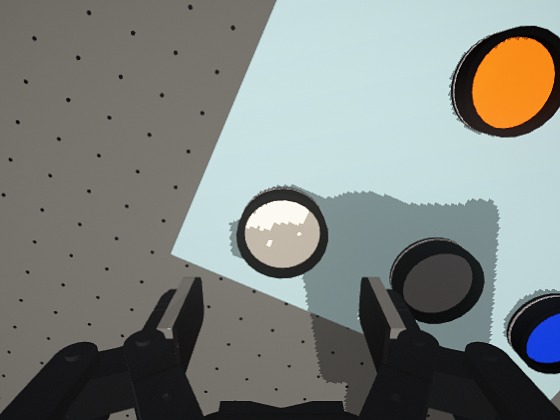

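White is centred at (281,235), and the right finger clears grey by about 27 mm. I descend and grip.

Emit:
{"op": "step_arm", "data": {
  "rows": [
    [[0,0,0],[0.8,15,2.6],0.2],
    [[0,0,0],[0.8,35,2.6],0.2],
    [[0,0,0],[0.8,53,2.6],0.2],
    [[0,0,0],[0.8,65,2.6],0.2],
    [[0,0,0],[0.8,71,2.6],0.2],
    [[0,0,0],[0.8,72,2.6],0.2],
    [[0,0,0],[0.8,72,2.6],0.3],
    [[0,0,0],[0.8,72,2.6],0.36],
    [[0,0,0],[0.8,72,2.6],0.44],
    [[0,0,0],[0.8,72,2.6],0.5]
  ],
  "newtons": 30
}}

```text
time: 10.02
eef_pos: [0.458, 0.3047, 0.0084]
tcp_rot: [-0.592, 0.384, -0.385, 0.594]
contact_force: [-0.2, -0.3, 3.2]
opening: 0.617
```

Run:
```python
from plant import ctrl, viewer
from collar import *
s=ctrl.get_state(); c=viewer.calibration('wrist'); p,d=viewer.read_camera('wrist')
held(s,c,d); goto(s,[.539,-.217,.155],-66)
```

```text
rim y [-0.0183 -0.017  -0.016 ]
tilt deg [ 0.13 -0.27]
out 44 tool x,z,R [ 0.0003 -0.0013  0.0275] 0.0002
in 72 tool x,z,R [ 0.0003 -0.0009  0.0228] 0.0002
t 10.02 pos [458.  304.7   8.4] yaw x -65.9 y axis [ 0.0028  0.0011 -1.    ] shift [ 509.4 -147.  -138.3] turn [-0.2  0.1  0. ] q [ 0.4   0.31  2.01 -0.    0.82  1.55] open 0.617 F [-0.2 -0.3  3.2]
```

Emit:
{"op": "step_arm", "data": {
  "rows": [
    [[0,0,0],[0,-3,0],0.5],
    [[0,0,0],[0,-12,0],0.5],
    [[0,0,0],[0,-32,0],0.5],
    [[0,0,0],[0,-60,0],0.5],
    [[0,0,0],[0,-90,0],0.5],
    [[0,0,0],[8,-118,-2],0.5],
    [[0,0,0],[25,-136,-7],0.5],
    [[0,0,0],[50,-144,-14],0.5],
    [[0,0,0],[82,-145,-22],0.5],
    [[0,0,0],[118,-145,-32],0.5]
  ]
}}

```text
time: 10.9
eef_pos: [0.476, 0.1832, 0.1536]
tcp_rot: [-0.593, 0.383, -0.385, 0.594]
contact_force: [0.1, 0.6, -1.2]
opening: 0.614
```

Emit:
{"op": "step_arm", "data": {
  "rows": [
    [[0,0,0],[38,0,-10],0.5],
    [[0,0,0],[76,0,-20],0.5],
    [[0,0,0],[114,0,-30],0.5],
    [[0,0,0],[152,0,-41],0.5],
    [[0,0,0],[190,0,-51],0.5],
    [[0,0,0],[228,0,-61],0.5],
    [[0,0,0],[264,0,-71],0.5],
    [[0,0,0],[298,0,-80],0.5],
    [[0,0,0],[328,0,-88],0.5],
    [[0,0,0],[354,0,-95],0.5]
  ]
}}

```text
time: 11.73
eef_pos: [0.5329, -0.1807, 0.1522]
tcp_rot: [0.593, -0.385, 0.385, -0.593]
contact_force: [-0.3, 0.4, -1.4]
opening: 0.614
```

Emit:
{"op": "step_arm", "data": {
  "rows": [
    [[0,0,0],[20,0,-5],0.5],
    [[0,0,0],[32,0,-9],0.5],
    [[0,0,0],[37,0,-10],0.5],
    [[0,0,0],[37,0,-10],0.5],
    [[0,0,0],[37,0,-10],0.5]
  ]
}}

```text
time: 12.15
eef_pos: [0.5389, -0.2155, 0.1517]
tcp_rot: [-0.593, 0.385, -0.384, 0.593]
contact_force: [0.3, 0.1, -0.4]
opening: 0.616
```

```bash
cat >> collar.py <<'E'
def stack(s,c,d,zt,g=(.539,-.217)):
    """rim of top of stack seen from the wrist with a held cell in view: outer fit"""
    X=cloud(c,d); g=np.array(g); r=np.hypot(X[:,:,0]-g[0],X[:,:,1]-g[1])
    m=(abs(X[:,:,2]-zt)<.002)&(r<.032)&(r>.020)&(d>0); P=X[m]
    th=np.arctan2(P[:,1]-g[1],P[:,0]-g[0]); rr=np.hypot(*(P[:,:2]-g).T)
    print('stack rim z',np.median(P[:,2]).round(4),len(P))
    fs=[]
    for sel,R in (('out',.027),('in',.023)):
        Q=[]
        for b in np.arange(-np.pi,np.pi,np.pi/36):
            k=(th>=b)&(th<b+np.pi/36)
            if k.sum()>4:
                e=np.where(k)[0][rr[k].argmax() if sel=='out' else rr[k].argmin()]
                if abs(rr[e]-R)<.003: Q.append(P[e])
        Q=np.array(Q)
        if len(Q)>6:
            f,sd=circ(Q); print(sel,len(Q),f.round(4),sd.round(4)); fs.append(f)
    return fs[0]
E
python3 - <<'E'
from plant import ctrl, viewer
from collar import *
s=ctrl.get_state(); c=viewer.calibration('wrist'); p,d=viewer.read_camera('wrist')
cv2.imwrite('pics/w7.png',p[:,:,::-1])
f=stack(s,c,d,.0933); held(s,c,d,.018); goto(s,[f[0],f[1],.092],-66)
s=ctrl.get_state();goto(s,[f[0],f[1],.092],-66)
E
```

```text
stack rim z 0.0933 1073
out 44 [ 0.5391 -0.2172  0.027 ] 0.0001
in 44 [ 0.5387 -0.2173  0.0232] 0.0003
rim y [-0.018  -0.0169 -0.0153]
tilt deg [-0.1  -0.29]
out 44 tool x,z,R [ 0.0004 -0.0012  0.0275] 0.0002
in 72 tool x,z,R [ 0.0003 -0.0008  0.0227] 0.0002
t 12.15 pos [ 538.9 -215.5  151.7] yaw x -65.9 y axis [-7.e-04  9.e-04 -1.e+00] shift [ 1.7 59.7 -0.5] turn [ 0.   0.1 -0.1] q [-0.56  0.16  1.88  0.    1.1   0.6 ] open 0.616 F [ 0.3  0.1 -0.4]
t 12.2 pos [ 538.9 -215.1  151.6] yaw x -65.9 y axis [-7.e-04  9.e-04 -1.e+00] shift [ 2.1 59.6 -0.7] turn [ 0.   0.1 -0.1] q [-0.55  0.16  1.88  0.    1.1   0.6 ] open 0.616 F [-0.   0.5 -1.2]
```

View pics/w7.png

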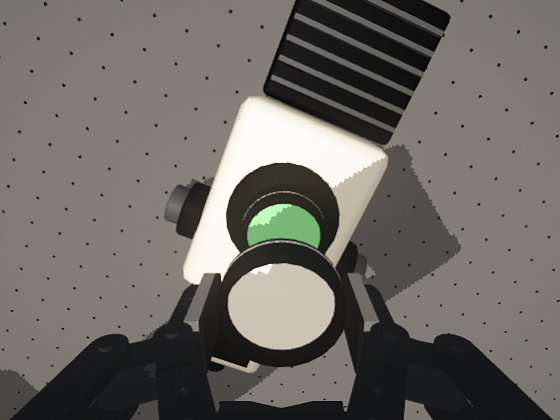

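The white cell is held level above the stack (white disc at (281,305), green below at (285,228)). I descend.

Emit:
{"op": "step_arm", "data": {
  "rows": [
    [[0,0,0],[1.5,5,0.5],0.5],
    [[0,0,0],[1.5,20,0.5],0.5],
    [[0,0,0],[1.5,36,0.5],0.5],
    [[0,0,0],[1.5,46,0.5],0.5],
    [[0,0,0],[1.5,50,0.5],0.5],
    [[0,0,0],[1.5,53,0.5],0.5],
    [[0,0,0],[1.5,53,0.5],0.5]
  ]
}}

```text
time: 12.78
eef_pos: [0.5401, -0.2172, 0.0984]
tcp_rot: [-0.593, 0.385, -0.384, 0.593]
contact_force: [-0.8, -0.6, -0.6]
opening: 0.614
```

Run:
```python
from plant import ctrl, viewer
from collar import *
s=ctrl.get_state(); c=viewer.calibration('wrist'); p,d=viewer.read_camera('wrist')
f=stack(s,c,d,.0933); held(s,c,d,.018); goto(s,[f[0],f[1],.092],-66)
```

```text
stack rim z 0.0932 714
out 28 [ 0.5394 -0.217   0.0267] 0.0001
in 26 [ 0.5355 -0.2196  0.0283] 0.0002
rim y [-0.018  -0.0169 -0.0152]
tilt deg [ 0.   -0.23]
out 44 tool x,z,R [ 0.0004 -0.0012  0.0275] 0.0003
in 72 tool x,z,R [ 0.0003 -0.0008  0.0228] 0.0002
t 12.78 pos [ 540.1 -217.2   98.4] yaw x -65.9 y axis [-7.e-04  4.e-04 -1.e+00] shift [-0.4  6.4 -0.6] turn [ 0.   0.1 -0. ] q [-0.56  0.23  1.91  0.    1.01  0.59] open 0.614 F [-0.8 -0.6 -0.6]
```

Emit:
{"op": "step_arm", "data": {
  "rows": [
    [[0,0,0],[-0.6,1,0.3],0.5],
    [[0,0,0],[-0.6,2,0.3],0.5],
    [[0,0,0],[-0.6,3,0.3],0.5],
    [[0,0,0],[-0.6,4,0.3],0.5],
    [[0,0,0],[-0.6,5,0.3],0.5],
    [[0,0,0],[-0.6,5.5,0.3],0.5],
    [[0,0,0],[-0.6,5.5,0.3],0.5]
  ]
}}

```text
time: 13.42
eef_pos: [0.5401, -0.2169, 0.0931]
tcp_rot: [0.593, -0.385, 0.385, -0.593]
contact_force: [0.3, -0.6, -0.9]
opening: 0.622
```

Emit:
{"op": "step_arm", "data": {
  "rows": [
    [[0,0,0],[0,0.5,0],0.5],
    [[0,0,0],[0,0.5,0],0.5]
  ]
}}

```text
time: 13.58
eef_pos: [0.5402, -0.2169, 0.0928]
tcp_rot: [-0.593, 0.385, -0.385, 0.593]
contact_force: [0.4, -0.4, -0.2]
opening: 0.616
```

Emit:
{"op": "step_arm", "data": {
  "rows": [
    [[0,0,0],[0,0.5,0],0.5],
    [[0,0,0],[0,0.5,0],0.5]
  ]
}}

```text
time: 13.75
eef_pos: [0.5403, -0.217, 0.0924]
tcp_rot: [0.593, -0.385, 0.385, -0.593]
contact_force: [-0.8, -0.6, -0.7]
opening: 0.615
```

Emit:
{"op": "step_arm", "data": {
  "rows": [
    [[0,0,0],[0,0.5,0],0.5],
    [[0,0,0],[0,0.5,0],0.5]
  ]
}}

```text
time: 13.92
eef_pos: [0.5403, -0.217, 0.0923]
tcp_rot: [0.593, -0.385, 0.385, -0.593]
contact_force: [-1.6, 1.2, 2.1]
opening: 0.62
```

Emit:
{"op": "step_arm", "data": {
  "rows": [
    [[0,0,0],[0,0.5,0],0.5],
    [[0,0,0],[0,0.5,0],0.5]
  ]
}}

```text
time: 14.08
eef_pos: [0.5404, -0.217, 0.0923]
tcp_rot: [0.593, -0.385, 0.385, -0.593]
contact_force: [-2.4, 0.6, 5.5]
opening: 0.617
```

Contact at 92.3 mm, as predicted. I release.

Emit:
{"op": "step_arm", "data": {
  "rows": [
    [[0,0,0],[0,-0.5,0],0.36],
    [[0,0,0],[0,-0.5,0],0.3],
    [[0,0,0],[0,-0.5,0],0.22],
    [[0,0,0],[0,-0.5,0],0.15],
    [[0,0,0],[0,-10,0],0.15],
    [[0,0,0],[0,-30,0],0.1],
    [[0,0,0],[0,-55,0],0.1],
    [[0,0,0],[0,-65,0],0.1],
    [[0,0,0],[0,-65,0],0.1]
  ]
}}

```text
time: 14.83
eef_pos: [0.5423, -0.2182, 0.1605]
tcp_rot: [-0.593, 0.382, -0.388, 0.593]
contact_force: [0.6, -0.6, -0.1]
opening: 0.905
```

Run:
```python
from plant import ctrl, viewer
from collar import *
s=ctrl.get_state(); c=viewer.calibration('wrist'); p,d=viewer.read_camera('wrist')
cv2.imwrite('pics/w8.png',p[:,:,::-1])
seat(s,c,d,.1093,(.539,-.217))
goto(s,[.465,.1035,.14],-66)
```

```text
rim z med 0.1092 n 2104 tilt deg [0.24 0.1 ]
inner circ [ 0.5397 -0.2176  0.0229] 0.0004
t 14.83 pos [ 542.3 -218.2  160.5] yaw x -65.9 y axis [ 0.0065 -0.004  -1.    ] shift [-325.4   18.7   60.4] turn [-0.2  0.1  0.4] q [-0.56  0.15  1.87  0.    1.11  0.6 ] open 0.905 F [ 0.6 -0.6 -0.1]
```

View pics/w8.png

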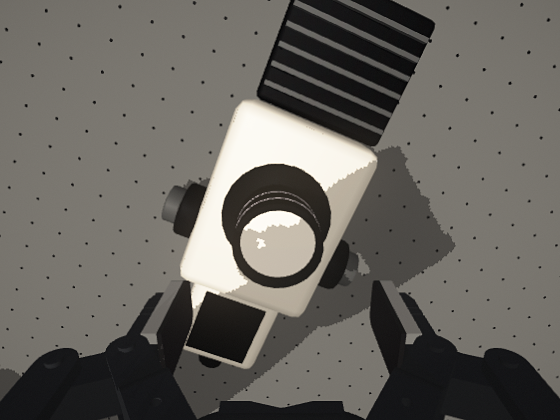

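The white filter's rim rose exactly 16.0 mm to 109.2 mm and is level. Next is blue.

Emit:
{"op": "step_arm", "data": {
  "rows": [
    [[0,0,0],[-20,0,4],0.1],
    [[0,0,0],[-58,0,11],0.1],
    [[0,0,0],[-98,0,18],0.1],
    [[0,0,0],[-138,0,26],0.1],
    [[0,0,0],[-178,0,33],0.1],
    [[0,0,0],[-218,5,40],0.1],
    [[0,0,0],[-256,10,47],0.15],
    [[0,0,0],[-288,20,53],0.15],
    [[0,0,0],[-310,35,57],0.2],
    [[0,0,0],[-320,55,59],0.2]
  ]
}}

```text
time: 15.72
eef_pos: [0.4625, 0.102, 0.1004]
tcp_rot: [-0.594, 0.384, -0.384, 0.594]
contact_force: [0.2, 0.4, -0.6]
opening: 0.798
```

Emit:
{"op": "step_arm", "data": {
  "rows": [
    [[0,0,0],[-4,15,1],0.2],
    [[0,0,0],[-4,22,1],0.2],
    [[0,0,0],[-4,22,1],0.2],
    [[0,0,0],[-4,22,1],0.2]
  ]
}}

```text
time: 16.05
eef_pos: [0.4626, 0.1031, 0.0787]
tcp_rot: [0.594, -0.385, 0.384, -0.593]
contact_force: [0.3, -0.1, -0.5]
opening: 0.798
```

Run:
```python
from plant import ctrl, viewer
from tips import *
s,f=wrist(viewer,ctrl,'w9',.026)
goto(s,[f[0],f[1],.007],-66)
s=ctrl.get_state(); goto(s,[f[0],f[1],.007],-66)
```

```text
w9 rim pts 1947 zmed 0.0252 outer fit depth [0.4644 0.1034 0.0269] 0.0002 plane [0.4648 0.1036 0.0269] mean [0.4649 0.1036] px [280.9 236.4]
t 16.05 pos [462.6 103.1  78.7] yaw x -66.0 y axis [-1.8e-03 -1.0e-04 -1.0e+00] shift [ 0.5 71.7  2. ] turn [ 0.1  0.  -0. ] q [ 0.    0.03  2.17 -0.    0.94  1.16] open 0.798 F [ 0.3 -0.1 -0.5]
t 16.1 pos [463.4 102.9  79.6] yaw x -66.0 y axis [ 3.e-04 -1.e-04 -1.e+00] shift [ 0.  72.6  1.1] turn [-0.  0.  0.] q [ 0.    0.03  2.17 -0.    0.94  1.16] open 0.802 F [ 0.2 -0.2 -0. ]
```

View pics/w9.png

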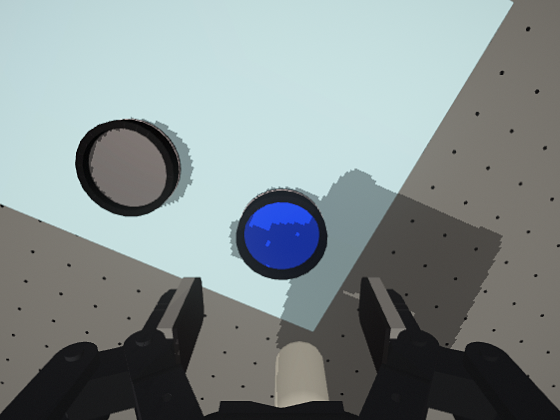

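Blue is centred at (281,236). The bottle shows at (300,370), behind the hand, with about 45 mm computed clearance. I descend and grip.

Emit:
{"op": "step_arm", "data": {
  "rows": [
    [[0,0,0],[0.2,15,1.4],0.2],
    [[0,0,0],[0.2,35,1.4],0.2],
    [[0,0,0],[0.2,53,1.4],0.2],
    [[0,0,0],[0.2,65,1.4],0.2],
    [[0,0,0],[0.2,71,1.4],0.2],
    [[0,0,0],[0.2,72.5,1.4],0.2],
    [[0,0,0],[0.2,72.5,1.4],0.3],
    [[0,0,0],[0.2,72.5,1.4],0.36],
    [[0,0,0],[0.2,72.5,1.4],0.44],
    [[0,0,0],[0.2,72.5,1.4],0.5]
  ],
  "newtons": 30
}}

```text
time: 16.93
eef_pos: [0.4656, 0.1037, 0.0083]
tcp_rot: [-0.593, 0.384, -0.386, 0.594]
contact_force: [-1.3, -1.3, 5.4]
opening: 0.618
```

Run:
```python
from plant import ctrl, viewer
from collar import *
s=ctrl.get_state(); c=viewer.calibration('wrist'); p,d=viewer.read_camera('wrist')
held(s,c,d); goto(s,[.5397,-.2174,.155],-66)
s=ctrl.get_state();goto(s,[.5397,-.2174,.155],-66)
```

```text
rim y [-0.0183 -0.0171 -0.016 ]
tilt deg [ 0.03 -0.32]
out 44 tool x,z,R [ 0.0004 -0.0012  0.0274] 0.0002
in 72 tool x,z,R [ 0.0003 -0.0009  0.0228] 0.0002
t 16.93 pos [465.6 103.7   8.3] yaw x -65.9 y axis [ 2.5e-03 -2.0e-04 -1.0e+00] shift [ 323.6 -146.4  -62.9] turn [-0.1  0.1  0.1] q [ 0.01  0.17  2.19 -0.    0.78  1.16] open 0.618 F [-1.3 -1.3  5.4]
t 16.98 pos [465.6 103.7   8.3] yaw x -65.9 y axis [ 2.5e-03 -2.0e-04 -1.0e+00] shift [ 323.6 -146.5  -62.9] turn [-0.1  0.1  0.1] q [ 0.01  0.17  2.19 -0.    0.78  1.16] open 0.621 F [-1.8 -0.8  6.1]
```

Emit:
{"op": "step_arm", "data": {
  "rows": [
    [[0,0,0],[0,-3,0],0.5],
    [[0,0,0],[0,-12,0],0.5],
    [[0,0,0],[0,-32,0],0.5],
    [[0,0,0],[0,-62,0],0.5],
    [[0,0,0],[0,-95,0],0.5],
    [[0,0,0],[8,-126,-2],0.5],
    [[0,0,0],[25,-147,-5],0.5],
    [[0,0,0],[50,-157,-10],0.5],
    [[0,0,0],[82,-160,-16],0.5],
    [[0,0,0],[118,-160,-23],0.5]
  ]
}}

```text
time: 17.82
eef_pos: [0.4922, -0.0138, 0.1692]
tcp_rot: [-0.593, 0.383, -0.385, 0.594]
contact_force: [0.4, 0.4, -1.3]
opening: 0.618
```

Emit:
{"op": "step_arm", "data": {
  "rows": [
    [[0,0,0],[36,0,-7],0.5],
    [[0,0,0],[72,0,-14],0.5],
    [[0,0,0],[106,0,-20],0.5],
    [[0,0,0],[138,0,-26],0.5],
    [[0,0,0],[166,0,-32],0.5],
    [[0,0,0],[188,0,-36],0.5],
    [[0,0,0],[200,0,-38],0.5],
    [[0,0,0],[205,0,-39],0.5],
    [[0,0,0],[205,0,-39],0.5],
    [[0,0,0],[205,0,-39],0.5]
  ]
}}

```text
time: 18.65
eef_pos: [0.5391, -0.2153, 0.1666]
tcp_rot: [-0.593, 0.385, -0.384, 0.593]
contact_force: [0.0, 0.7, -0.4]
opening: 0.622
```

Run:
```python
from plant import ctrl, viewer
from collar import *
s=ctrl.get_state(); c=viewer.calibration('wrist'); p,d=viewer.read_camera('wrist')
cv2.imwrite('pics/w10.png',p[:,:,::-1])
f=stack(s,c,d,.1092,(.5395,-.2173)); held(s,c,d,.018); goto(s,[f[0],f[1],.108],-66)
s=ctrl.get_state();goto(s,[f[0],f[1],.108],-66)
```

```text
stack rim z 0.1093 1082
out 44 [ 0.5398 -0.2176  0.0269] 0.0001
in 44 [ 0.5395 -0.2177  0.0232] 0.0002
rim y [-0.018  -0.0169 -0.0152]
tilt deg [ 0.03 -0.19]
out 44 tool x,z,R [ 0.0003 -0.0012  0.0275] 0.0002
in 72 tool x,z,R [ 0.0003 -0.0009  0.0227] 0.0002
t 18.65 pos [ 539.1 -215.3  166.6] yaw x -65.9 y axis [-7.e-04  1.e-03 -1.e+00] shift [ 2.4 58.6 -0.2] turn [ 0.   0.1 -0.1] q [-0.55  0.14  1.87  0.    1.13  0.6 ] open 0.622 F [ 0.   0.7 -0.4]
t 18.7 pos [ 539.1 -215.   166.6] yaw x -65.9 y axis [-7.e-04  9.e-04 -1.e+00] shift [ 2.7 58.6 -0.4] turn [ 0.   0.1 -0.1] q [-0.55  0.14  1.87  0.    1.13  0.6 ] open 0.624 F [-0.2 -0.6 -0.8]
```

View pics/w10.png

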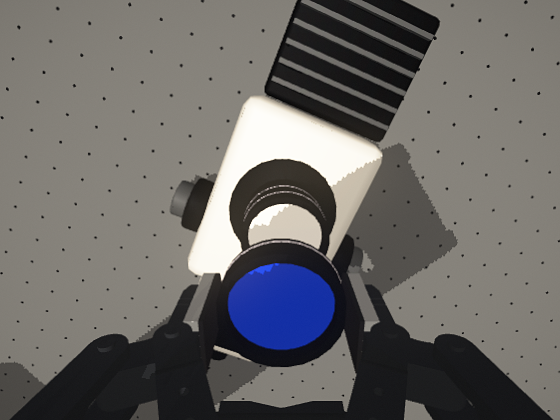

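Emit:
{"op": "step_arm", "data": {
  "rows": [
    [[0,0,0],[1.6,5,0.4],0.5],
    [[0,0,0],[1.6,20,0.4],0.5],
    [[0,0,0],[1.6,36,0.4],0.5],
    [[0,0,0],[1.6,46,0.4],0.5],
    [[0,0,0],[1.6,50,0.4],0.5],
    [[0,0,0],[1.6,52,0.4],0.5],
    [[0,0,0],[1.6,52,0.4],0.5]
  ]
}}

```text
time: 19.28
eef_pos: [0.5404, -0.2174, 0.1146]
tcp_rot: [-0.593, 0.385, -0.385, 0.593]
contact_force: [-1.1, 0.7, -0.6]
opening: 0.62
```

Run:
```python
from plant import ctrl, viewer
from collar import *
s=ctrl.get_state(); c=viewer.calibration('wrist'); p,d=viewer.read_camera('wrist')
f=stack(s,c,d,.1092,(.5395,-.2173)); held(s,c,d,.018); goto(s,[f[0],f[1],.108],-66)
s=ctrl.get_state();goto(s,[f[0],f[1],.108],-66)
```

```text
stack rim z 0.1092 814
out 29 [ 0.5401 -0.2176  0.0268] 0.0001
in 26 [ 0.5356 -0.2198  0.0284] 0.0002
rim y [-0.018  -0.0169 -0.0153]
tilt deg [ 0.07 -0.22]
out 44 tool x,z,R [ 0.0003 -0.0011  0.0274] 0.0003
in 72 tool x,z,R [ 0.0003 -0.0008  0.0228] 0.0002
t 19.28 pos [ 540.4 -217.4  114.6] yaw x -65.9 y axis [-4.e-04  3.e-04 -1.e+00] shift [ 0.   6.6 -0.4] turn [ 0.   0.1 -0. ] q [-0.56  0.21  1.9   0.    1.04  0.59] open 0.62 F [-1.1  0.7 -0.6]
t 19.33 pos [ 540.7 -217.7  115.3] yaw x -65.9 y axis [ 6.e-04 -3.e-04 -1.e+00] shift [-0.4  7.3 -0.6] turn [-0.   0.1  0. ] q [-0.56  0.21  1.9   0.    1.04  0.59] open 0.621 F [-1.3  0.5 -1.5]
```

Emit:
{"op": "step_arm", "data": {
  "rows": [
    [[0,0,0],[-0.5,1,0.4],0.5],
    [[0,0,0],[-0.5,2,0.4],0.5],
    [[0,0,0],[-0.5,3,0.4],0.5],
    [[0,0,0],[-0.5,4,0.4],0.5],
    [[0,0,0],[-0.5,5,0.4],0.5],
    [[0,0,0],[-0.5,6,0.4],0.5],
    [[0,0,0],[-0.5,6.5,0.4],0.5],
    [[0,0,0],[-0.5,6.5,0.4],0.5]
  ]
}}

```text
time: 20.0
eef_pos: [0.5406, -0.2172, 0.1084]
tcp_rot: [0.593, -0.385, 0.385, -0.593]
contact_force: [-0.3, 1.3, -0.0]
opening: 0.62
```

Emit:
{"op": "step_arm", "data": {
  "rows": [
    [[0,0,0],[0,0.5,0],0.5],
    [[0,0,0],[0,0.5,0],0.5]
  ]
}}

```text
time: 20.17
eef_pos: [0.5406, -0.2172, 0.1083]
tcp_rot: [0.593, -0.385, 0.385, -0.593]
contact_force: [-1.5, -0.5, 3.7]
opening: 0.619
```

Emit:
{"op": "step_arm", "data": {
  "rows": [
    [[0,0,0],[0,0.5,0],0.5],
    [[0,0,0],[0,0.5,0],0.5]
  ]
}}

```text
time: 20.33
eef_pos: [0.5406, -0.2172, 0.1083]
tcp_rot: [0.593, -0.385, 0.385, -0.593]
contact_force: [-2.7, 1.6, 5.1]
opening: 0.625
```

Contact at 108.3 mm, 16.0 mm above the last. I release.

Emit:
{"op": "step_arm", "data": {
  "rows": [
    [[0,0,0],[0,-0.5,0],0.36],
    [[0,0,0],[0,-0.5,0],0.3],
    [[0,0,0],[0,-0.5,0],0.22],
    [[0,0,0],[0,-0.5,0],0.15],
    [[0,0,0],[0,-10,0],0.15],
    [[0,0,0],[0,-30,0],0.1],
    [[0,0,0],[0,-55,0],0.1],
    [[0,0,0],[0,-65,0],0.1],
    [[0,0,0],[0,-65,0],0.1]
  ]
}}

```text
time: 21.08
eef_pos: [0.5426, -0.2183, 0.1766]
tcp_rot: [-0.593, 0.382, -0.388, 0.593]
contact_force: [0.6, -0.6, 1.0]
opening: 0.901
```

Run:
```python
from plant import ctrl, viewer
from collar import *
s=ctrl.get_state(); c=viewer.calibration('wrist'); p,d=viewer.read_camera('wrist')
cv2.imwrite('pics/w11.png',p[:,:,::-1])
seat(s,c,d,.1253,(.540,-.2174))
goto(s,[.467,.1995,.08],-66)
```

```text
rim z med 0.1252 n 2090 tilt deg [0.26 0.14]
inner circ [ 0.5402 -0.2178  0.0229] 0.0002
t 21.08 pos [ 542.6 -218.3  176.6] yaw x -65.9 y axis [ 0.0066 -0.004  -1.    ] shift [-413.    94.4  100.9] turn [-0.2  0.1  0.4] q [-0.56  0.14  1.86  0.    1.14  0.6 ] open 0.901 F [ 0.6 -0.6  1. ]
```

View pics/w11.png

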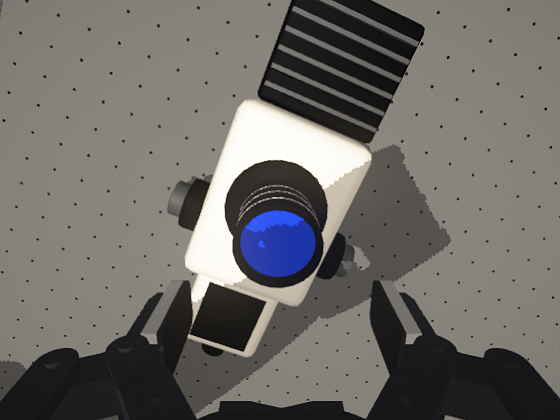

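The blue rim is at 125.2 mm, another 16.0 mm up, and level. Now grey.

Emit:
{"op": "step_arm", "data": {
  "rows": [
    [[0,0,0],[-20,0,5],0.1],
    [[0,0,0],[-59,0,14],0.1],
    [[0,0,0],[-99,0,24],0.1],
    [[0,0,0],[-139,0,34],0.1],
    [[0,0,0],[-179,0,44],0.1],
    [[0,0,0],[-219,2,54],0.1],
    [[0,0,0],[-259,5,63],0.1],
    [[0,0,0],[-299,10,73],0.1],
    [[0,0,0],[-337,18,82],0.15],
    [[0,0,0],[-369,30,90],0.2]
  ]
}}

```text
time: 21.97
eef_pos: [0.471, 0.1589, 0.1414]
tcp_rot: [-0.593, 0.385, -0.384, 0.593]
contact_force: [0.3, -0.6, -0.1]
opening: 0.802
```

Emit:
{"op": "step_arm", "data": {
  "rows": [
    [[0,0,0],[-24,15,6],0.2],
    [[0,0,0],[-37,35,9],0.2],
    [[0,0,0],[-42,55,10],0.2],
    [[0,0,0],[-42,64,10],0.2],
    [[0,0,0],[-42,64,10],0.2],
    [[0,0,0],[-42,64,10],0.2]
  ]
}}

```text
time: 22.47
eef_pos: [0.4637, 0.1984, 0.0774]
tcp_rot: [0.594, -0.386, 0.384, -0.592]
contact_force: [0.8, -0.0, 0.8]
opening: 0.799
```

Run:
```python
from plant import ctrl, viewer
from tips import *
s,f=wrist(viewer,ctrl,'w12',.026)
goto(s,[f[0],f[1],.007],-66)
s=ctrl.get_state(); goto(s,[f[0],f[1],.007],-66)
```

```text
w12 rim pts 1999 zmed 0.0252 outer fit depth [0.4668 0.2    0.0269] 0.0003 plane [0.4672 0.2002 0.0269] mean [0.4674 0.2004] px [279.7 234.6]
t 22.47 pos [463.7 198.4  77.4] yaw x -66.0 y axis [-2.3e-03 -6.0e-04 -1.0e+00] shift [-0.2 70.4  3.6] turn [ 0.1  0.  -0. ] q [ 0.2   0.1   2.1  -0.    0.94  1.35] open 0.799 F [ 0.8 -0.   0.8]
t 22.52 pos [464.8 198.5  78.6] yaw x -66.0 y axis [ 1.e-04 -1.e-04 -1.e+00] shift [-0.6 71.6  2.5] turn [-0.  0.  0.] q [ 0.2   0.1   2.1  -0.    0.94  1.35] open 0.799 F [-0.   1.1  0.1]
```

View pics/w12.png

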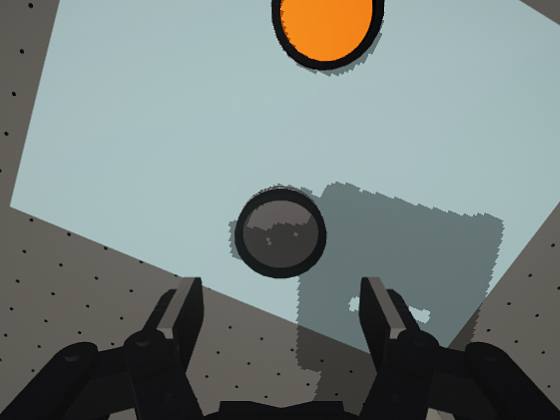

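Grey is centred at (280,235), and amber is well clear at (328,20). I descend and grip.

Emit:
{"op": "step_arm", "data": {
  "rows": [
    [[0,0,0],[-0.5,15,2.3],0.2],
    [[0,0,0],[-0.5,35,2.3],0.2],
    [[0,0,0],[-0.5,53,2.3],0.2],
    [[0,0,0],[-0.5,65,2.3],0.2],
    [[0,0,0],[-0.5,71,2.3],0.2],
    [[0,0,0],[-0.5,71.5,2.3],0.2],
    [[0,0,0],[-0.5,71.5,2.3],0.3],
    [[0,0,0],[-0.5,71.5,2.3],0.36],
    [[0,0,0],[-0.5,71.5,2.3],0.44],
    [[0,0,0],[-0.5,71.5,2.3],0.5]
  ],
  "newtons": 30
}}

```text
time: 23.35
eef_pos: [0.4676, 0.2006, 0.0084]
tcp_rot: [-0.593, 0.384, -0.386, 0.594]
contact_force: [-1.0, -0.7, 4.6]
opening: 0.618
```

Run:
```python
from plant import ctrl, viewer
from collar import *
s=ctrl.get_state(); c=viewer.calibration('wrist'); p,d=viewer.read_camera('wrist')
held(s,c,d); goto(s,[.5400,-.2177,.183],-66)
```

```text
rim y [-0.0183 -0.017  -0.016 ]
tilt deg [ 0.02 -0.27]
out 44 tool x,z,R [ 0.0003 -0.0011  0.0275] 0.0002
in 72 tool x,z,R [ 0.0003 -0.0006  0.0227] 0.0002
t 23.35 pos [467.6 200.6   8.4] yaw x -65.9 y axis [ 2.8e-03  5.0e-04 -1.0e+00] shift [ 411.6 -174.6 -103.9] turn [-0.2  0.1  0. ] q [ 0.21  0.23  2.11 -0.    0.8   1.36] open 0.618 F [-1.  -0.7  4.6]
```

Emit:
{"op": "step_arm", "data": {
  "rows": [
    [[0,0,0],[0,-3,0],0.5],
    [[0,0,0],[0,-12,0],0.5],
    [[0,0,0],[0,-32,0],0.5],
    [[0,0,0],[0,-62,0],0.5],
    [[0,0,0],[0,-97,0],0.5],
    [[0,0,0],[8,-132,-2],0.5],
    [[0,0,0],[25,-158,-6],0.5],
    [[0,0,0],[50,-172,-13],0.5],
    [[0,0,0],[82,-176,-21],0.5],
    [[0,0,0],[118,-176,-30],0.5]
  ]
}}

```text
time: 24.23
eef_pos: [0.4877, 0.0801, 0.1856]
tcp_rot: [-0.593, 0.383, -0.385, 0.595]
contact_force: [2.0, -0.8, -0.6]
opening: 0.615
```

Emit:
{"op": "step_arm", "data": {
  "rows": [
    [[0,0,0],[37,0,-9],0.5],
    [[0,0,0],[75,0,-19],0.5],
    [[0,0,0],[113,0,-28],0.5],
    [[0,0,0],[150,0,-37],0.5],
    [[0,0,0],[186,0,-46],0.5],
    [[0,0,0],[220,0,-55],0.5],
    [[0,0,0],[250,0,-62],0.5],
    [[0,0,0],[274,0,-68],0.5],
    [[0,0,0],[288,0,-71],0.5],
    [[0,0,0],[294,0,-73],0.5]
  ]
}}

```text
time: 25.07
eef_pos: [0.5401, -0.2195, 0.1828]
tcp_rot: [0.593, -0.385, 0.385, -0.593]
contact_force: [0.3, 0.4, -1.7]
opening: 0.618
```

Emit:
{"op": "step_arm", "data": {
  "rows": [
    [[0,0,0],[0,0,0],0.5],
    [[0,0,0],[0,0,0],0.5]
  ]
}}

```text
time: 25.23
eef_pos: [0.5398, -0.2168, 0.1826]
tcp_rot: [-0.593, 0.385, -0.384, 0.593]
contact_force: [-0.3, -0.2, -0.4]
opening: 0.619
```

Run:
```python
from plant import ctrl, viewer
from collar import *
s=ctrl.get_state(); c=viewer.calibration('wrist'); p,d=viewer.read_camera('wrist')
cv2.imwrite('pics/w13.png',p[:,:,::-1])
f=stack(s,c,d,.1252,(.540,-.2176)); held(s,c,d,.018); goto(s,[f[0],f[1],.124],-66)
s=ctrl.get_state();goto(s,[f[0],f[1],.124],-66)
```

```text
stack rim z 0.1252 1082
out 43 [ 0.5402 -0.2178  0.0269] 0.0001
in 43 [ 0.54   -0.2179  0.0231] 0.0001
rim y [-0.0179 -0.0169 -0.0153]
tilt deg [ 0.06 -0.22]
out 44 tool x,z,R [ 0.0003 -0.001   0.0274] 0.0002
in 72 tool x,z,R [ 0.0003 -0.0006  0.0227] 0.0002
t 25.23 pos [ 539.8 -216.8  182.6] yaw x -65.9 y axis [-8.0e-04  1.1e-03 -1.0e+00] shift [ 1.2 58.6 -0.1] turn [ 0.   0.1 -0.1] q [-0.56  0.13  1.85  0.    1.16  0.59] open 0.619 F [-0.3 -0.2 -0.4]
t 25.28 pos [ 539.8 -216.4  182.6] yaw x -65.9 y axis [-7.e-04  1.e-03 -1.e+00] shift [ 1.5 58.6 -0.2] turn [ 0.   0.1 -0.1] q [-0.56  0.13  1.85  0.    1.16  0.59] open 0.621 F [-0.5  1.1 -1. ]
```

View pics/w13.png

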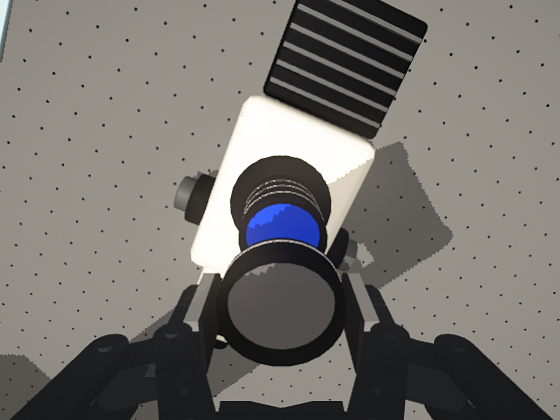

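Grey is held level over the blue (disc at (281,305), blue at (283,228)). I descend to just above contact.

Emit:
{"op": "step_arm", "data": {
  "rows": [
    [[0,0,0],[0.5,5,0.3],0.5],
    [[0,0,0],[0.5,20,0.3],0.5],
    [[0,0,0],[0.5,36,0.3],0.5],
    [[0,0,0],[0.5,46,0.3],0.5],
    [[0,0,0],[0.5,50,0.3],0.5],
    [[0,0,0],[0.5,52,0.3],0.5],
    [[0,0,0],[0.5,52,0.3],0.5]
  ]
}}

```text
time: 25.87
eef_pos: [0.5406, -0.2178, 0.1306]
tcp_rot: [-0.593, 0.385, -0.385, 0.593]
contact_force: [-0.2, -0.7, -1.1]
opening: 0.621
```

Run:
```python
from plant import ctrl, viewer
from collar import *
s=ctrl.get_state(); c=viewer.calibration('wrist'); p,d=viewer.read_camera('wrist')
f=stack(s,c,d,.1252,(.540,-.2176)); held(s,c,d,.018); goto(s,[f[0],f[1],.124],-66)
s=ctrl.get_state();goto(s,[f[0],f[1],.124],-66)
```

```text
stack rim z 0.1252 816
out 30 [ 0.5403 -0.2178  0.0269] 0.0001
in 27 [ 0.536  -0.2201  0.0284] 0.0001
rim y [-0.018  -0.0169 -0.0153]
tilt deg [ 0.01 -0.18]
out 44 tool x,z,R [ 0.0004 -0.001   0.0274] 0.0002
in 72 tool x,z,R [ 0.0003 -0.0006  0.0228] 0.0002
t 25.87 pos [ 540.6 -217.8  130.6] yaw x -65.9 y axis [-4.e-04  3.e-04 -1.e+00] shift [-0.1  6.6 -0.3] turn [ 0.   0.1 -0. ] q [-0.56  0.19  1.89  0.    1.07  0.59] open 0.621 F [-0.2 -0.7 -1.1]
t 25.92 pos [ 540.9 -218.1  131.3] yaw x -65.9 y axis [ 6.e-04 -3.e-04 -1.e+00] shift [-0.5  7.3 -0.5] turn [-0.   0.1  0. ] q [-0.56  0.19  1.89  0.    1.07  0.59] open 0.619 F [ 0.5  0.2 -1.5]
```

Emit:
{"op": "step_arm", "data": {
  "rows": [
    [[0,0,0],[-0.5,1,0.2],0.5],
    [[0,0,0],[-0.5,2,0.2],0.5],
    [[0,0,0],[-0.5,3,0.2],0.5],
    [[0,0,0],[-0.5,4,0.2],0.5],
    [[0,0,0],[-0.5,5,0.2],0.5],
    [[0,0,0],[-0.5,6,0.2],0.5],
    [[0,0,0],[-0.5,6.5,0.2],0.5],
    [[0,0,0],[-0.5,6.5,0.2],0.5]
  ]
}}

```text
time: 26.58
eef_pos: [0.5406, -0.2177, 0.1244]
tcp_rot: [0.593, -0.385, 0.385, -0.593]
contact_force: [0.0, -0.0, -0.4]
opening: 0.622
```

Emit:
{"op": "step_arm", "data": {
  "rows": [
    [[0,0,0],[0,0.5,0],0.5],
    [[0,0,0],[0,0.5,0],0.5]
  ]
}}

```text
time: 26.75
eef_pos: [0.5406, -0.2177, 0.1244]
tcp_rot: [0.593, -0.385, 0.385, -0.593]
contact_force: [-1.4, -0.3, 2.6]
opening: 0.619
```

Emit:
{"op": "step_arm", "data": {
  "rows": [
    [[0,0,0],[0,0.5,0],0.5],
    [[0,0,0],[0,0.5,0],0.5]
  ]
}}

```text
time: 26.92
eef_pos: [0.5407, -0.2177, 0.1243]
tcp_rot: [0.593, -0.385, 0.385, -0.593]
contact_force: [-2.2, 0.9, 5.6]
opening: 0.622
```

Contact at 124.3 mm, 16.0 mm up again. I release and retract.

Emit:
{"op": "step_arm", "data": {
  "rows": [
    [[0,0,0],[0,-0.5,0],0.36],
    [[0,0,0],[0,-0.5,0],0.3],
    [[0,0,0],[0,-0.5,0],0.22],
    [[0,0,0],[0,-0.5,0],0.15],
    [[0,0,0],[0,-10,0],0.15],
    [[0,0,0],[0,-30,0],0.1],
    [[0,0,0],[0,-55,0],0.1],
    [[0,0,0],[0,-65,0],0.1],
    [[0,0,0],[0,-65,0],0.1],
    [[0,0,0],[0,-65,0],0.1]
  ]
}}

```text
time: 27.75
eef_pos: [0.5409, -0.2178, 0.189]
tcp_rot: [-0.593, 0.384, -0.385, 0.593]
contact_force: [-0.2, 0.6, -1.9]
opening: 0.9
```

Run:
```python
from plant import ctrl, viewer
from collar import *
s=ctrl.get_state(); c=viewer.calibration('wrist'); p,d=viewer.read_camera('wrist')
cv2.imwrite('pics/w14.png',p[:,:,::-1])
seat(s,c,d,.1412,(.540,-.2177))
ps,ds=viewer.read_camera('scene');seat(s,viewer.calibration('scene'),ds,.1418,(.540,-.2177))
cv2.imwrite('pics/s14.png',ps[:,:,::-1]); print(s['time'])
pt,dt=viewer.read_camera('top'); cv2.imwrite('pics/t14.png',pt[:,:,::-1])
a=cv2.imread('pics/top0.png')
df=(np.abs(pt[:,:,::-1].astype(int)-a).max(2)>40).astype(np.uint8)
for n,(u,v) in dict(amber=(167,213),bottle=(250,318),post=(216,128),driver=(340,133)).items(): print(n,df[v-18:v+19,u-22:u+23].sum())
```

```text
rim z med 0.1412 n 2199 tilt deg [0.25 0.18]
inner circ [ 0.5404 -0.2183  0.0229] 0.0002
rim z med 0.142 n 312 tilt deg [-0.25  0.45]
inner circ [ 0.5391 -0.2186  0.0231] 0.0009
27.75
amber 0
bottle 0
post 0
driver 0
```

View pics/w14.png

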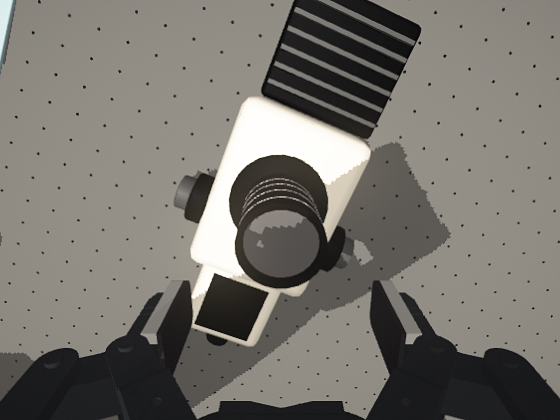

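View pics/s14.png

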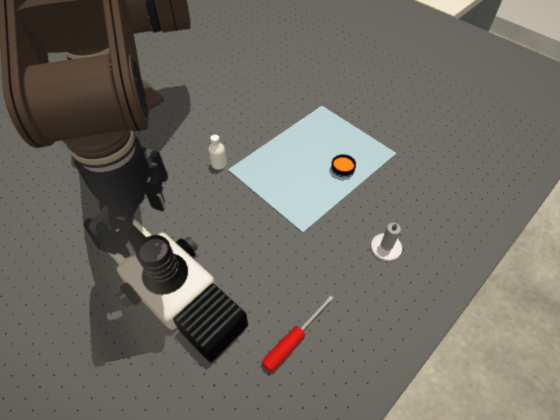

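View pics/t14.png

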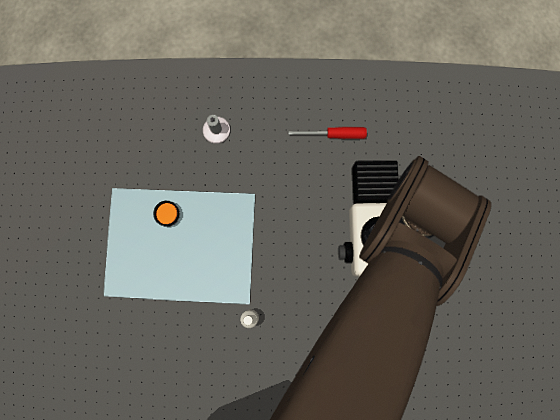

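All four are stacked at (163,250) in the scene view with equal gaps, and the robot is about 50 mm clear. The amber filter, bottle, post and driver are unchanged in the top view. I'm handing in.

Run:
```python
from plant import ctrl
print(ctrl.sign_off()); print(ctrl.get_state()['time'])
```

```text
the job is handed in; nothing more can be done
None
the job is handed in; nothing more can be done
```

The four filters are stacked on the light exit in the order asked: heat, frosted, blue, then grey on top. I handed the job in at about 28 s.

- **Seating:** each filter was lowered until light contact (about 5–7 N) and released at its seat. Pad height at contact rose 16.0 mm for blue and again for grey. Frosted also agreed, allowing for a grip about 1.3 mm higher.
- **Heights and level:** the wrist camera put the rims at 93.2, 109.2, 125.2 and 141.2 mm, against a nominal 94, 110, 126 and 142. That camera reads about 0.7 mm low everywhere. Tilt was at most 0.3°, which is within its noise.
- **Bystanders:** the amber filter, bottle, post and screwdriver showed no changed pixels in the top view. The gripper was open and about 50 mm clear of the stack.

Two small disagreements:
- **Scene camera:** it placed the top filter about 1.3 mm nearer in x than the wrist camera did, and showed a tilt of up to 0.5°. Its rim fit is coarse, and the offset is within the 2 mm calibration.
- **Drift:** wrist-camera readings of the stack's centre moved about 1.5 mm in x and 2 mm in y from the collar to the top filter. That is within the 1 mm play per joint.

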